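Fit the pull handle on the riveting press and set a rivet

TASK

The small riveting press has scissors and a rivet in place, but its pull handle is off, standing in the wooden block. Slide the handle down over the lever stub, hole towards the spring button, and press it down on the sprung ring, firmly but without ramming it, until the button pops out through the hole; then pull the handle towards the front of the press until the ram has just pushed the brass rivet fully home, without crushing it, and let the lever come back upright with the handle locked on. Leave the other things where they are.

Things in the scene. Friction and masses are not known exactly. Their poses are not given: they have to be found in the camera images.
- handle: Pull handle: a loose tube 135 mm long, about 0.16 kg, standing upright in the wooden block. Origin: centre of its open lower end (mouth); z up along its axis. Steel, outside 27 mm, up to z = 62 mm; bore 22 mm, 62 mm deep from below, belled out to 33 mm at the mouth (bell 14 mm high, outside 37 mm). From z = 62 to 135 mm a solid black grip of 30 mm diameter, to be held anywhere.
- handle_hole (a point): Centre of the button hole in the handle's wall (outer face), on the handle's own -x side only, 30 mm above the mouth and 13.5 mm from the axis; the hole is 11 mm wide and high. Axes as the handle's.
- stub_seat (a point): Point on the stub's axis where the centre of the handle's mouth lies (within 2 mm) once it is locked on. Moves with the lever: z along the stub (straight up at rest), -x to the front of the press, y along the shaft. The round steel stub, 20 mm in diameter (1 mm play all round in the handle), ends 53 mm above this point, its last 4 mm tapered to 15 mm.
- button_seat (a point): Where the spring button comes out of the stub: on its -x side, 10 mm from the axis, 28 mm above stub_seat; axes as stub_seat. The button is 7 mm thick, its tip 15.6 mm from the axis when out. It pops out through the handle's hole when the mouth is pushed down to stub_seat (at most 1.5 mm past it) with the hole turned to it, to about 0.18 rad either way.
- lever_shaft (a point): Centre of the lever's hub, on the axis of its shaft (along y), 30 mm below stub_seat; the lever turns about it. The press, painted grey, 135 x 92 mm and fixed, stands on the +y side: its head reaches from 22 mm to 72 mm from the stub's axis and up to 26 mm above this point, its ram up to 60 mm above it. A pair of scissors lies on its anvil.
- press_lever (a joint): Angle of the lever, rad: 0 upright, growing as its top is pulled to its -x, the front of the press. A return spring holds it at 0 with 0.27 N m, growing by 0.3 per rad, and lifts it again when let go. It drives the ram down 22 mm per rad: the ram meets the rivet at about 0.36; pressing takes about 0.3 N m more; at about 0.50 the rivet is home and the lever stops hard.
- press_button (a joint): How far the spring button is pushed in, m: 0 fully out, 0.003 to 0.0046 while it is under the handle's wall, 0.0055 at most. It pushes out with 3.2 N at 0 and 6 N at 0.004. The bell mouth of the handle pushes it in as the handle slides down, which takes a few N along the axis.
- press_ring: Sprung steel take-up ring, 39 mm across, 3 mm thick, round the foot of the stub, origin at the centre of its underside; its top lies 5 mm above stub_seat at rest. The handle's mouth has to push it down: 3 N at first, 18 N at stub_seat, where the button pops out and holds the handle; it goes hard at 22 N, 1.5 mm lower. More than 30 N on it damages it.
- press_ram: Square steel ram of the press, 18 mm wide, with a round punch of 12 mm below; origin at the centre of the punch's lower face, z up. It moves only with the lever. The rivet needs about 12 N from it; more than 80 N crushes it (at the hard stop 1 N m on the lever is 45 N on the ram).
- press_rivet (a joint): How far the brass rivet, 10 mm across, under the ram has been pressed into the scissors on the anvil, m: 0 proud, 0.003 home; it stays where it is pressed.
- handle_block: Wooden block 84 x 84 x 36 mm, fixed, with an upright bore, 42 mm in diameter and 18 mm deep, in which the handle stands; two thin punches rise 32 mm above its top at the corners on its +x side. Origin: centre of its underside.
- the_rivet_tray: Small grey tray with a few brass rivets, 73 x 101 x 20 mm, a bystander to leave alone; origin: centre of its underside.
- the_oil_can: Small oil can, 38 mm in diameter, 118 mm high, a bystander to leave alone; origin: centre of its underside.
There are look-alikes about, which are no part of the job. Leave any purple or red look-alike of the handle alone.

How it is judged:
On the way, in this order (a step that is already met when the one before it is completed fails the run):
1. The handle is down on the stub and the button is out through its hole (distance between handle and stub_seat below 0.004 m and angle between the z axis of handle and the z axis of stub_seat, either way round below 0.08 rad and value of joint press_button below 0.001 m), for 0.2 s.
2. The handle, still locked on, is pulled until the rivet is home (all of step 1 and value of joint press_lever above 0.4 rad and value of joint press_rivet above 0.0024 m), for 0.1 s.
At the end, for the whole second after the job is handed in: The handle's mouth is within 4 mm of its seat on the stub and the handle in line with the stub within 0.08 rad, the button fully out through its hole (pushed in less than 1 mm), the rivet pressed at least 2.4 mm of its 3 mm, the lever upright again within 0.06 rad, and the handle at rest (all of step 1 and value of joint press_lever below 0.06 rad and value of joint press_rivet above 0.0024 m and linear speed of handle below 0.02 m/s); the robot touches nothing.
It fails at once if The handle is rammed down on the sprung ring with more than 30 N (contact force between handle and press_ring above 30 N).
It fails at once if The ram is pressed on the rivet with more than 80 N (contact force between press_ram and anything else above 80 N).
It fails at once if A bystander is pushed more than 20 mm (distance of any of the_rivet_tray, the_oil_can from where it was at the start of the episode above 0.02 m).
It also fails if it takes over 67 s, if anything falls off the work surface, if the arm or the gripper's body presses on something with over 40 N, if the wrist force passes 120 N, or if a joint passes its speed limit or range.

ROBOT

A 6-joint arm with a two-finger parallel gripper is mounted at the origin on the work surface; the furniture and walls round the work are solid. World frame = base frame: x ahead of the robot, y to its left, z up, the work surface at z = 0. Lengths are in m, angles in rad, forces in N, time in s.
With the tool pointing down it reaches from about 0.375 to 0.9 m from the base axis. Payload 3.1 kg.
Tool frame: the origin (TCP) lies at the very end of the fingers, on their centre line; the grasp point (between the pads) lies 19 mm behind it; z points along the fingers, y is the direction in which the jaws open and shut (so a half turn about z gives the same grasp; the last joint's range is limited). The gripper opens to 85 mm and grips with 20 to 120 N. Pads are 22 mm wide; open, the fingers measure 114 mm over their backs; the gripper's body (76 mm by 85 mm) begins 54 mm behind the grasp point. The pads swing forward as they close: fully open they stand 13 mm farther back than shut.
Start: joints at [-0.178, 0.527, 1.433, -0, 1.181, -0.178], TCP at [0.625, 0, 0.231] pointing down, gripper open.
Joint ranges: [-3.08, 3.08], [-0.75, 2.2], [0.22, 2.44], [-1.43, 4.57], [0, 2.65], [-2.85, 2.85]. Speed limits (rad/s): [2.79, 2.79, 3.14, 3.14, 3.14, 3.14].

INTERFACE

Orientations are given as a rotation vector (axis times angle).
In Python, from workcell import manip gives the robot as it stands.
- The arm moves only by the tool step_arm, never from a script. Its arguments are lists of equal length, an entry for each row: "offset": the shift along the tool's x, y, z in mm, a list of three; "spin": the turn about the tool's z in degrees; "gripper": the closure, from 0 (fully open) to 1 (shut). In form: {"offset": [[x, y, z], ...], "spin": [spin, ...], "gripper": [gripper, ...]}. A call has 1 to 8 rows; each row is the pose to reach, as a shift and turn from the pose measured when the call began, along the tool's axes at that moment; what a row does not reach only later rows make up. A row lasts 1/12 s, in which the tool goes at most 41.7 mm and 7.16 degrees, less where a joint would pass 70% of its speed; a pose out of reach is approached as far as the arm can. A call with a gripper value outside its range is refused whole. The fingers move at their own pace and stop on an object; "force" is the grip in N (left out, the last holds). Time passes only in rows, so rows that repeat a pose let the fingers close. It gives the time, the measured TCP pose, the force and the opening at its end, in the units of the state.
- manip.read_state(): the state, without advancing time (a new reading comes with each control period).
- manip.get_image(name): name is "scene" or "side" or "wrist"; returns the picture (400x640x3 uint8, blue, green, red); there is no depth.
- manip.get_calibration(name): a dict with "mtx" (3x3 intrinsics, pixels), "k1" (the pictures are not rectified: a ray, as slopes to the right and down, at radius r is drawn at 1 + k1 r^2 times it, then the intrinsics apply), "world_from_camera" (4x4, takes a point from camera to world coordinates). Camera axes: x right, y up, looking along -z (the intrinsics and any distortion apply to the point x, -y, -z); pixel columns grow to the right and rows downward; lengths in m; the calibration is good to about 2 mm. A picture is of the moment at which its call begins: read the wrist's pose just before it. get_calibration takes no time and is no camera call; for the wrist camera it gives the pose at the moment of the call.
- manip.close_job(): hands the job in, once; it reports no verdict.
Trained networks look in the newest picture that a camera, given by its name, has taken for a name from the list of things; names that differ only in an ending like _2 or _b are one class to them, and where a whole thing is asked for, a point or a joint stands for the part that bears it (a point fixed in the world has none). Each returns a list of dicts, best first, with "conf" (0 to 1); they miss things now and then, are a little off and sometimes report something else, mostly with a low value. They report only what shows in the picture. A call takes as long as a camera call. They do not tell look-alikes from the thing itself.
- manip.cut_out(name, camera): "pixels" (400x640 bool, what is visible of it) and "rect" ([left, top, width, height] in pixels, round what is visible of it).
The state is a dict: "time": time; "joints": joint angles; "qd": joint speeds; "joint_torque": joint torques, N m; "tcp_pos": TCP position; "orientation": TCP orientation; "wrist_force": force on the tool from outside, world axes, zero at the start; "ft_torque": the same for the moment, N m; "finger_gap": finger opening in m.
Only numpy, scipy, OpenCV 4.12 (cv2) and the standard library are available. Lean on these libraries where they do the work, as an engineer would, in place of code of your own. Each camera call takes 0.05 s, during which the arm holds its last target.

## Working session

There is one attempt and no reset: what is moved stays moved. The work goes in short steps, Python scripts to look and compute and a tool call to move; the robot and the scene stay as the last step left them, time stands still between calls to the robot, and variables do not carry over. Pictures are saved under pics/ and viewed, and the job is handed in when it is done.

Besides the shell and the picture viewer there is one more tool, called after "Call:" as name(argument=value, ...), one argument or row to a line, values as JSON. step_arm: Moves the arm, as the interface text tells. Its arguments: {"type":"object","properties":{"offset":{"type":"array","items":{"type":"array","items":{"type":"number"}}},"spin":{"type":"array","items":{"type":"number"}},"gripper":{"type":"array","items":{"type":"number"}},"force":{"type":"number"}},"required":["offset","spin","gripper"]}

```bash
mkdir -p pics; ls
python3 - <<'E'
from workcell import manip
import cv2,numpy as np
print(manip.read_state())
for n in ["scene","side","wrist"]:
    im=manip.get_image(n); cv2.imwrite(f"pics/{n}0.png",im)
    c=manip.get_calibration(n); print(n,c)
E
```

```text
pics
{'time': 0.0, 'joints': array([-1.78515115e-01,  5.28485178e-01,  1.43391609e+00, -1.96590214e-05,
        1.18139438e+00, -1.78481367e-01]), 'qd': array([3.98139113e-04, 1.90922039e-03, 2.84489636e-04, 4.16235198e-05,
       6.17836014e-04, 9.24123871e-04]), 'joint_torque': array([ 2.50220628e-04, -4.42344439e+01, -1.78024775e+01, -2.06930472e-04,
        8.36740597e-03,  2.24214921e-05]), 'tcp_pos': array([6.24276202e-01, 1.45132572e-04, 2.30317557e-01]), 'orientation': array([-2.22019794e+00, -2.22013963e+00,  1.99589040e-03]), 'wrist_force': array([ 0.3877853 , -0.36006662, -0.00896773]), 'ft_torque': array([-0.04810934,  0.05459007,  0.03262968]), 'finger_gap': 0.08534792997477247}
scene {'mtx': array([[503.75402709,   0.        , 317.54049641],
       [  0.        , 503.75402709, 195.93225069],
       [  0.        ,   0.        ,   1.        ]]), 'k1': -0.11801911852816833, 'world_from_camera': array([[ 0.46313677,  0.58033258, -0.66986448, -0.13771175],
       [-0.88605916,  0.32030997, -0.33511295, -0.41033915],
       [ 0.02008731,  0.74874269,  0.66255633,  0.71940396]
[... 387 characters left out ...]
6, -0.92643712],
       [ 0.01722928,  0.78419717,  0.62027248,  0.75543753],
       [ 0.        ,  0.        ,  0.        ,  1.        ]])}
wrist {'mtx': array([[339.51691666,   0.        , 318.49778   ],
       [  0.        , 339.51691666, 199.29011018],
       [  0.        ,   0.        ,   1.        ]]), 'k1': -0.00820991350723768, 'world_from_camera': array([[ 9.99999316e-01,  2.19004645e-04,  1.14880225e-03,
         6.24944519e-01],
       [-5.15616319e-04,  9.64246123e-01,  2.65007826e-01,
         6.66373193e-02],
       [-1.04969017e-03, -2.65008237e-01,  9.64245577e-01,
         3.73848648e-01],
       [ 0.00000000e+00,  0.00000000e+00,  0.00000000e+00,
         1.00000000e+00]])}
```

View pics/scene0.png

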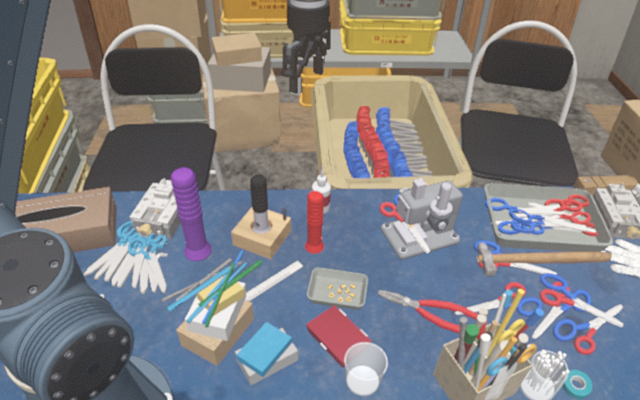

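View pics/side0.png

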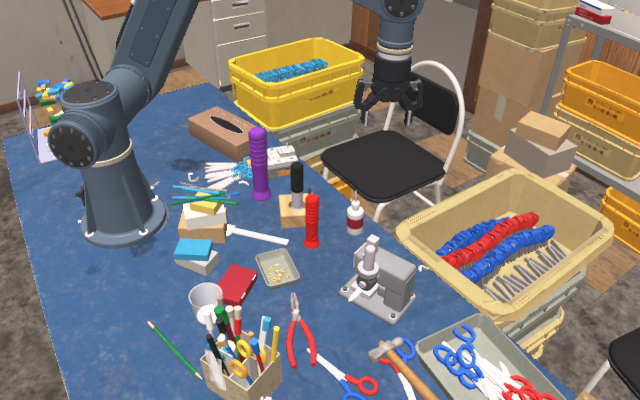

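View pics/wrist0.png

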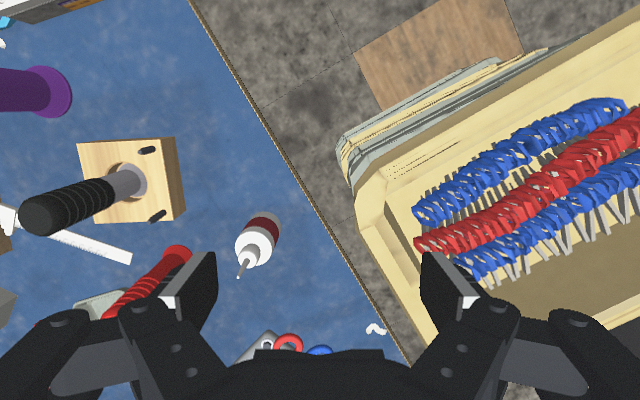

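```bash
cat > h.py <<'E'
from workcell import manip
import cv2,numpy as np
from scipy.optimize import least_squares
def proj(P,c):
    P=np.atleast_2d(P).astype(float); T=np.linalg.inv(c["world_from_camera"])
    q=P@T[:3,:3].T+T[:3,3]; s=np.c_[q[:,0]/-q[:,2],-q[:,1]/-q[:,2]]
    r2=(s**2).sum(1,keepdims=True); s=s*(1+c["k1"]*r2); K=c["mtx"]
    return np.c_[K[0,0]*s[:,0]+K[0,2],K[1,1]*s[:,1]+K[1,2]]
def ray(uv,c):
    K=c["mtx"]; s0=np.array([(uv[0]-K[0,2])/K[0,0],(uv[1]-K[1,2])/K[1,1]]); s=s0.copy()
    for _ in range(20): s=s0/(1+c["k1"]*(s@s))
    W=c["world_from_camera"]; d=W[:3,:3]@np.array([s[0],-s[1],-1]); return W[:3,3],d/np.linalg.norm(d)
def tri(obs):
    A=np.zeros((3,3));b=np.zeros(3)
    for uv,c in obs:
        o,d=ray(uv,c);M=np.eye(3)-np.outer(d,d);A+=M;b+=M@o
    X=np.linalg.solve(A,b); return X,[proj(X,c)[0]-np.array(uv) for uv,c in obs]
def onz(uv,c,z):
    o,d=ray(uv,c); return o+d*(z-o[2])/d[2]
def crop(im,x0,y0,w,h,k,name):
    cv2.imwrite(name,cv2.resize(im[y0:y0+h,x0:x0+w],None,fx=k,fy=k,interpolation=cv2.INTER_CUBIC))
E
python3 - <<'E'
from h import *
a=cv2.imread("pics/scene0.png");b=cv2.imread("pics/side0.png");w=cv2.imread("pics/wrist0.png")
crop(a,220,160,110,100,7,"pics/c1.png");crop(b,265,145,110,100,7,"pics/c2.png");crop(w,10,120,190,130,4,"pics/c3.png")
crop(a,370,170,100,90,8,"pics/c4.png");crop(b,330,225,100,100,6,"pics/c5.png")
E
```

```text
(no output)
```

View pics/c1.png

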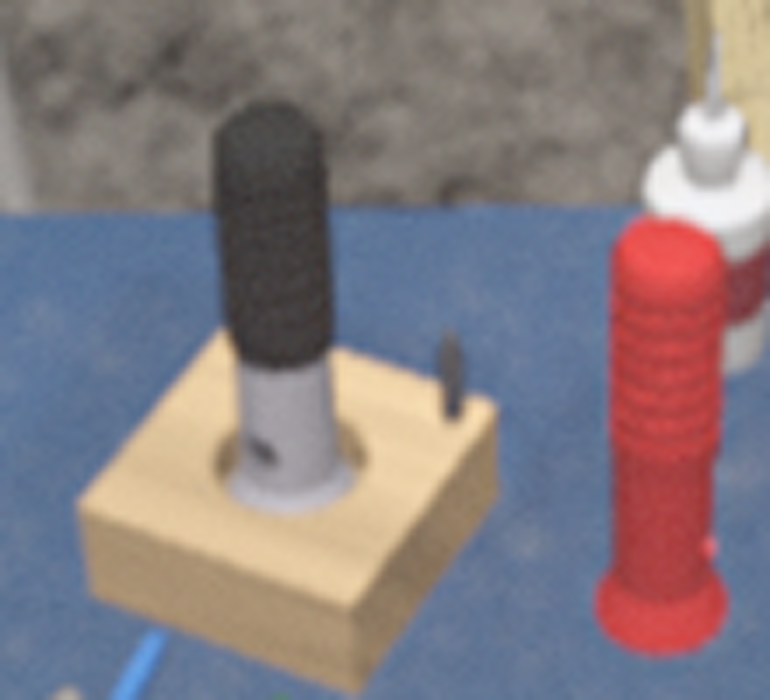

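View pics/c2.png

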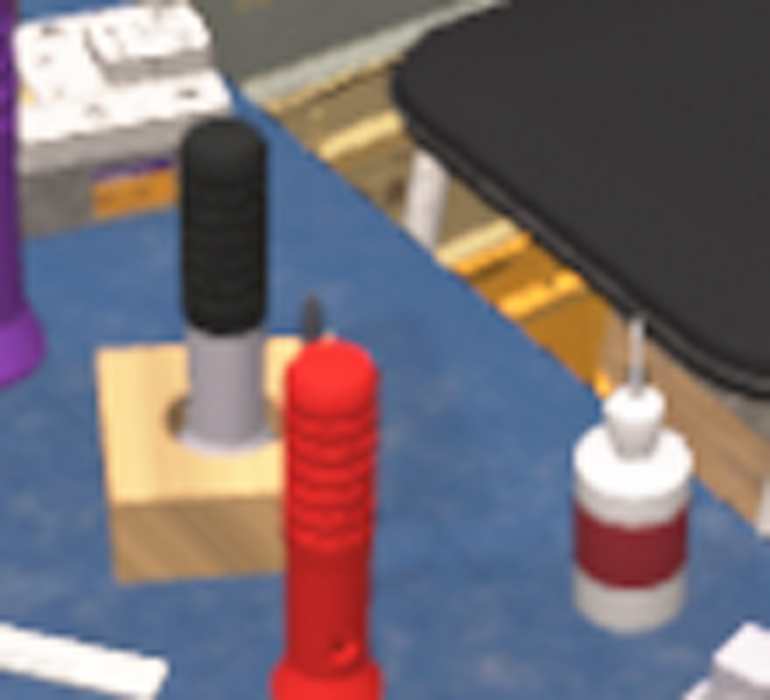

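View pics/c4.png

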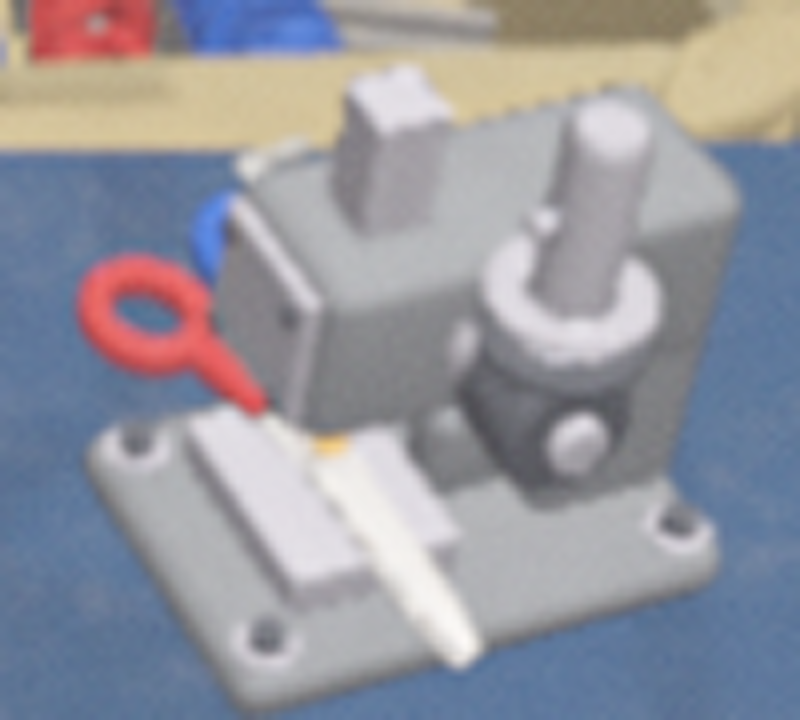

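View pics/c5.png

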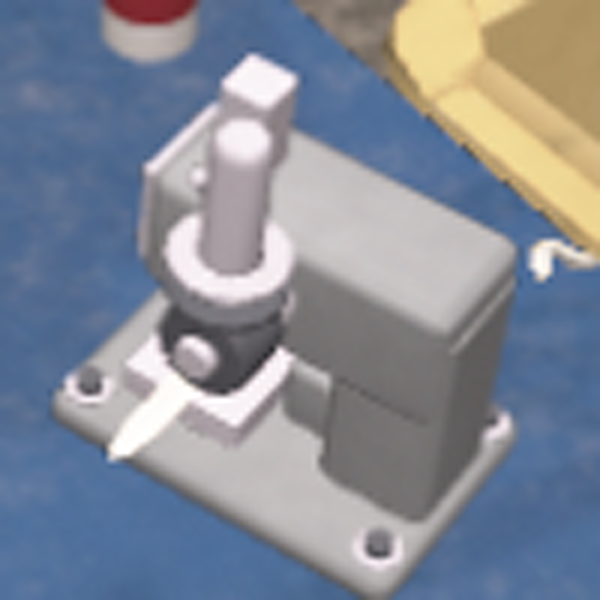

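View pics/c3.png

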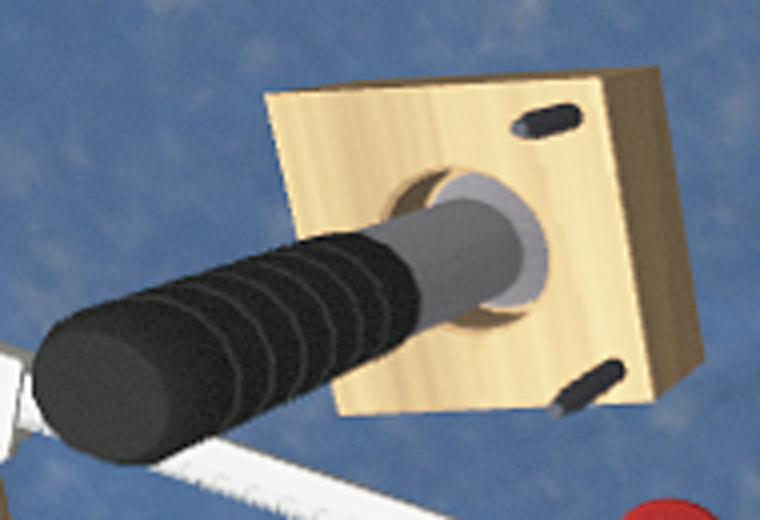

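Run:
```python
from h import *
for cam in ["scene","side","wrist"]:
    im=manip.get_image(cam); np.save(f"pics/im_{cam}.npy",im)
    vis=im.copy()
    for n,col in [("handle",(0,255,0)),("press_ring",(0,0,255)),("stub_seat",(255,0,255)),("button_seat",(255,255,0)),("press_button",(0,255,255)),("handle_block",(0,128,255))]:
        r=manip.cut_out(n,cam)
        for i,d in enumerate(r[:3]):
            print(cam,n,round(d["conf"],2),d["rect"],d["pixels"].sum())
            if i==0 : np.save(f"pics/m_{cam}_{n}.npy",d["pixels"])
        
print(manip.read_state()["time"])
```

```text
scene handle 0.97 [252.9, 175.0, 16.7, 58.7] 921
scene handle 0.7 [171.5, 170.8, 42.2, 88.0] 2240
scene handle 0.57 [308.8, 190.7, 15.0, 63.7] 927
scene press_ring 0.73 [429.9, 200.3, 23.5, 14.8] 142
scene stub_seat 0.88 [427.5, 182.3, 27.0, 45.0] 816
scene stub_seat 0.65 [312.9, 165.3, 17.1, 48.1] 372
scene button_seat 0.96 [424.9, 181.3, 24.9, 51.3] 724
side handle 0.7 [248.0, 128.6, 21.3, 70.8] 1256
side handle 0.64 [303.6, 192.3, 18.3, 56.5] 681
side handle 0.56 [292.4, 162.5, 7.6, 49.6] 554
side press_ring 0.57 [356.1, 262.1, 22.0, 14.9] 161
side stub_seat 0.8 [358.5, 245.1, 20.0, 44.3] 725
side button_seat 0.85 [356.6, 245.5, 23.8, 45.4] 726
side handle_block 0.68 [276.0, 192.2, 30.8, 38.0] 609
wrist handle 0.8 [14.8, 164.0, 129.9, 73.9] 4462
wrist handle 0.77 [2.4, 65.6, 69.6, 55.1] 3152
wrist handle 0.64 [100.1, 242.2, 94.8, 77.9] 1733
wrist handle_block 0.9 [77.9, 137.1, 108.1, 88.0] 6043
1.2
```

```bash
cat > fit.py <<'E'
from h import *
th=np.linspace(0,2*np.pi,48,endpoint=False)
def circ(c,r,z): return np.c_[c[0]+r*np.cos(th),c[1]+r*np.sin(th),np.full(48,z)]
def hullmask(P,c,off,shape,S=8):
    uv=proj(P,c); uv=(uv-np.array(off)+0.5)*S
    m=np.zeros((shape[0]*S,shape[1]*S),np.uint8)
    cv2.fillConvexPoly(m,np.round(cv2.convexHull(uv.astype(np.float32))).astype(np.int32),255)
    return cv2.resize(m,(shape[1],shape[0]),interpolation=cv2.INTER_AREA)/255.
E
python3 - <<'E'
from fit import *
from scipy.optimize import minimize
boxes={"scene":(240,170,40,50),"side":(284,158,28,40),"wrist":(10,160,115,90)}
cal={c:manip.get_calibration(c) for c in boxes}
dark={}
for cam,(x,y,w,h) in boxes.items():
    im=np.load(f"pics/im_{cam}.npy").astype(float)[y:y+h,x:x+w]
    v=cv2.GaussianBlur(im,(0,0),0.5).max(2)
    m=(v<85).astype(np.uint8)
    n,l,s,_=cv2.connectedComponentsWithStats(m); k=1+np.argmax(s[1:,4]); m=(l==k).astype(np.uint8)
    m=cv2.morphologyEx(m,cv2.MORPH_OPEN,np.ones((3,3),np.uint8)); m=cv2.morphologyEx(m,cv2.MORPH_CLOSE,np.ones((3,3),np.uint8))
    dark[cam]=m
    vv=np.load(f"pics/im_{cam}.npy")[y:y+h,x:x+w].copy(); 
    cs,_=cv2.findContours(cv2.resize(m,None,fx=6,fy=6,interpolation=0),0,1); big=cv2.resize(vv,None,fx=6,fy=6); cv2.drawContours(big,cs,-1,(0,255,0),1); cv2.imwrite(f"pics/d_{cam}.png",big)
    print(cam,m.sum())
def model(p,cam):
    x,y,w,h=boxes[cam]; c=p[:2]; z=p[2]
    return hullmask(np.r_[circ(c,.015,z+.062),circ(c,.015,z+.131),circ(c,.0125,z+.135)],cal[cam],(x,y),(h,w))
def cost(p,cams):
    return sum(np.abs(model(p,c)-dark[c]).sum()/dark[c].sum() for c in cams)
o=onz((258,205),cal["scene"],0.11)[:2]; print(o)
for cams in (["scene","side"],["scene","side","wrist"],["wrist"],["scene","wrist"],["side","wrist"]):
    best=None
    for z in (0.01,0.02,0.03):
        r=minimize(cost,[o[0],o[1],z],args=(cams,),method="Nelder-Mead",options=dict(initial_simplex=np.array([o[0],o[1],z])+np.array([[0,0,0],[.01,0,0],[0,.01,0],[0,0,.01]]),xatol=1e-5,fatol=1e-5))
        if best is None or r.fun<best.fun: best=r
    print(cams,best.x.round(4),round(best.fun,3))
E
```

```text
scene 527
side 351
wrist 3449
[ 0.40534116 -0.02028186]
['scene', 'side'] [ 0.4252 -0.0091  0.0171] 0.358
['scene', 'side', 'wrist'] [ 0.4257 -0.0085  0.0152] 0.427
['wrist'] [ 0.4193 -0.0111  0.0068] 0.024
['scene', 'wrist'] [ 0.427  -0.0083  0.0153] 0.248
['side', 'wrist'] [ 0.4251 -0.0089  0.0141] 0.206
```

Run:
```python
from fit import *
cal={c:manip.get_calibration(c) for c in ("scene","side")}
# ring masks & stub
for cam,(x,y,w,h) in {"scene":(425,178,32,45),"side":(352,240,32,50)}.items():
    im=np.load(f"pics/im_{cam}.npy")[y:y+h,x:x+w]
    big=cv2.resize(im,None,fx=12,fy=12,interpolation=cv2.INTER_CUBIC)
    for i in range(0,w,5): cv2.putText(big,str(x+i),(i*12,10),0,.35,(0,255,255),1); cv2.line(big,(i*12+6,0),(i*12+6,h*12),(0,255,255) if i%10==0 else (90,160,160),1)
    for i in range(0,h,5): cv2.putText(big,str(y+i),(0,i*12+6),0,.35,(0,255,255),1); cv2.line(big,(0,i*12+6),(w*12,i*12+6),(90,160,160),1)
    cv2.imwrite(f"pics/g_{cam}.png",big)
c=cal["scene"]
p=np.array([.4255,-.0088])
f=lambda a: proj([p[0]+.0135*np.cos(a),p[1]+.0135*np.sin(a),.048],c)[0]
for a in np.radians(range(150,300,15)): print(round(np.degrees(a)),f(a).round(1))
print("centre pix z=.153",proj([*p,.153],c),proj([*p,.08],c))
```

```text
150 [254.2 223.3]
165 [255.3 224.4]
180 [256.7 225.1]
195 [258.4 225.6]
210 [260.2 225.8]
225 [262.1 225.6]
240 [263.9 225. ]
255 [265.4 224.2]
270 [266.6 223.2]
285 [267.3 222. ]
centre pix z=.153 [[257.27647518 178.14777198]] [[259.5923143  208.44898668]]
```

View pics/g_scene.png

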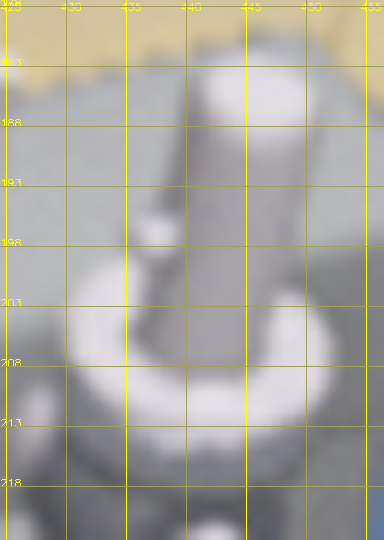

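View pics/g_side.png

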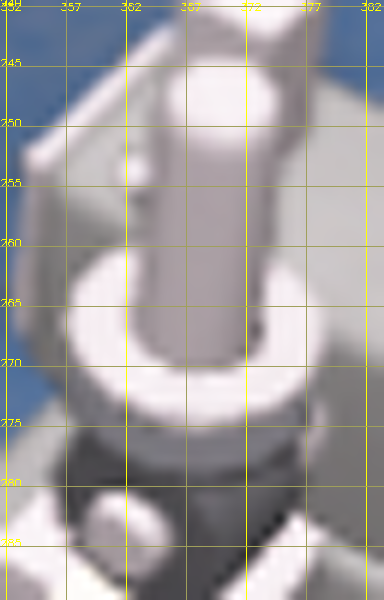

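Run:
```python
from fit import *
cal={c:manip.get_calibration(c) for c in ("scene","side")}
t,e=tri([((445.8,185.3),cal["scene"]),((370,248.4),cal["side"])]);print("stubtop",t.round(4),np.round(e,1))
b,e=tri([((437.7,197.1),cal["scene"]),((362.7,253.7),cal["side"])]);print("button",b.round(4),np.round(e,1))
d=b-t; print("btn rel",d.round(4),np.hypot(*d[:2]),np.degrees(np.arctan2(d[1],d[0])))
for cam in cal:
    c=cal[cam]
    for z in (-.048,-.051):
        uv=proj(circ(t[:2],.0195,t[2]+z),c); print(cam,z,uv.min(0).round(1),uv.max(0).round(1))
# press base corner holes / edges for yaw
a=np.load("pics/im_scene.npy");s=np.load("pics/im_side.npy")
sc=lambda x,y:(370+x/8-.5,170+y/8-.5); sd=lambda x,y:(330+x/6-.5,225+y/6-.5)
H={}
for n,p in dict(A=(140,440),B=(266,636),C=(680,520)).items():
    H[n]=onz(sc(*p),cal["scene"],.012)[:2]; print("scene",n,H[n].round(4))
for n,p in dict(C=(380,543),B=(88,383)).items():
    X=onz(sd(*p),cal["side"],.012)[:2]; print("side",n,X.round(4))
```

```text
stubtop [ 0.5436 -0.3137  0.1719] [[ 0.3  1. ]
 [ 0.4 -0.9]]
button [ 0.5329 -0.3062  0.1513] [[ 0.1  0.5]
 [ 0.2 -0.4]]
btn rel [-0.0107  0.0075 -0.0207] 0.013110996559032159 144.8816968778053
scene -0.048 [430.  199.6] [452.  214.6]
scene -0.051 [429.7 200.8] [451.7 215.8]
side -0.048 [357.5 259.2] [378.9 274.5]
side -0.051 [357.4 260.3] [378.7 275.6]
scene A [ 0.5682 -0.2145]
scene B [ 0.5206 -0.266 ]
scene C [ 0.6065 -0.3439]
side C [ 0.5979 -0.339 ]
side B [ 0.511  -0.2635]
```

Call:
step_arm(
  offset=[
    [-40,-8,-4],
    [-80,-16,-8],
    [-120,-24,-12],
    [-160,-32,-16],
    [-200,-40,-20],
    [-240,-48,-20],
    [-280,-56,-20],
    [-320,-64,-20],
  ],
  spin=[0,0,0,0,0,0,0,0],
  gripper=[0,0,0,0,0,0,0,0],
)

```text
time: 1.87
tcp_pos: [0.5603, -0.3219, 0.2516]
orientation: [2.221, 2.221, 0.0]
wrist_force: [0.1, -0.2, 0.8]
finger_gap: 0.0856
```

Run:
```python
from h import *
import pickle
c=manip.get_calibration("wrist"); im=manip.get_image("wrist"); pickle.dump((c,im),open("pics/w1.pkl","wb")); cv2.imwrite("pics/w1.png",im)
s=manip.read_state(); print(s["time"],s["tcp_pos"],s["wrist_force"],s["joints"])
t=np.array([.5436,-.3137,.1719])
print(proj([t,t-[0,0,.053],[.5329,-.3062,.1513]],c))
```

```text
1.9167 [ 0.55894559 -0.33117405  0.25155076] [ 0.73227414 -4.57900173  0.22633915] [-0.70375178  0.53942879  1.34822107 -0.00643161  1.24796949 -0.69590827]
[[293.26397611 195.06927215]
 [297.77909224 178.86805016]
 [280.41805295 178.02291163]]
```

View pics/w1.png

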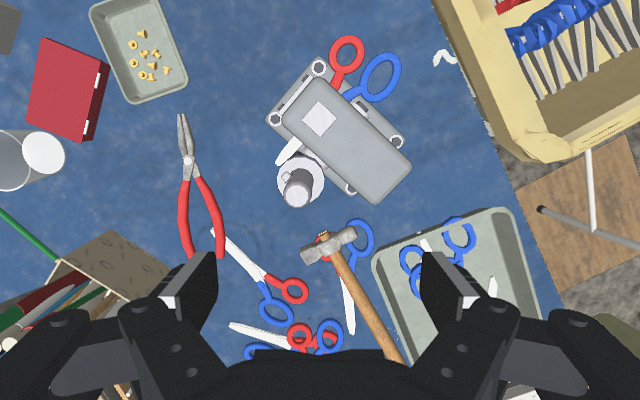

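Run:
```python
from h import *
import pickle
for k in range(3): manip.get_image("wrist")
c=manip.get_calibration("wrist"); im=manip.get_image("wrist"); pickle.dump((c,im),open("pics/w2.pkl","wb"))
s=manip.read_state(); print(s["time"],s["tcp_pos"],s["qd"].round(3))
x0,y0=265,40
big=cv2.resize(im[y0:y0+170,x0:x0+160],None,fx=4.7,fy=3.5*4.7/3.5,interpolation=cv2.INTER_CUBIC)[:600*2]
cv2.imwrite("pics/w2c.png",cv2.resize(im[110:220,260:420],None,fx=5,fy=5,interpolation=cv2.INTER_CUBIC))
t=np.array([.5436,-.3137,.1719])
print(proj([t,t-[0,0,.053],[.5329,-.3062,.1513]],c))
```

```text
2.1167 [ 0.5606566  -0.31971869  0.25100298] [ 0.033 -0.009  0.012 -0.002  0.    -0.001]
[[293.21468854 196.4267885 ]
 [297.78316841 180.02196716]
 [280.34533298 179.32315164]]
```

View pics/w2c.png

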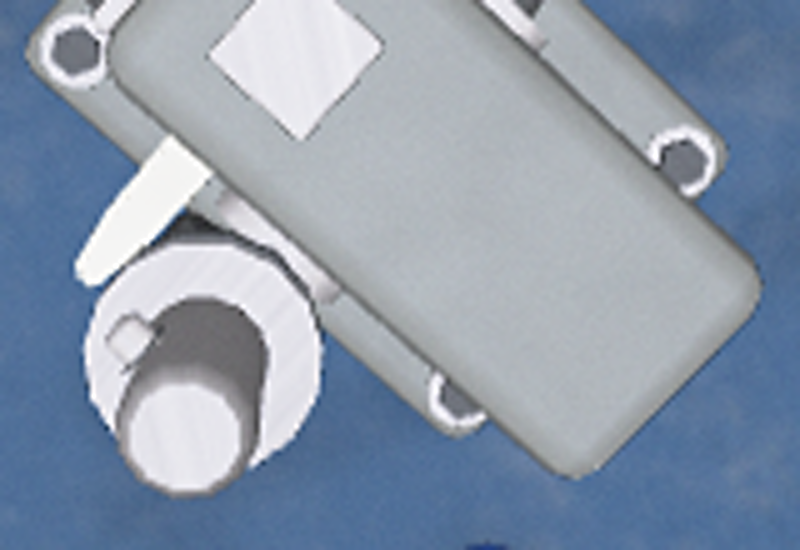

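Run:
```python
from fit import *
import pickle
c,im=pickle.load(open("pics/w2.pkl","rb")); cal={k:manip.get_calibration(k) for k in ("scene","side")}
print(c["world_from_camera"][:3,3])
print(onz((297,197),c,.172),onz((300.4,181.2),c,.124), onz((285.6,177.6),c,.147))
print(tri([((445.8,185.3),cal["scene"]),((370,248.4),cal["side"]),((297,197),c)]))
for n,p,z in [("purple base",(197,255),0),("red base",(315,248),0),("can base",(320,208),0),("pens",(480,370),0)]:
    print(n,onz(p,cal["scene"],z).round(3))
print(proj([.4255,-.0088,.153],c))
```

```text
[ 0.56084366 -0.25476889  0.39431637]
[ 0.54616401 -0.31408454  0.172     ] [ 0.54602959 -0.31359513  0.124     ] [ 0.53635021 -0.30581889  0.147     ]
(array([ 0.54483973, -0.31371645,  0.17132888]), [array([0.38698306, 0.8507314 ]), array([ 1.07915131, -0.68829697]), array([-1.90013007, -0.77163937])])
purple base [0.328 0.076 0.   ]
red base [ 0.453 -0.112  0.   ]
can base [ 0.558 -0.069  0.   ]
pens [ 0.344 -0.467  0.   ]
[[  51.3792714  -389.79378212]]
```

Call:
step_arm(
  offset=[
    [34,-18,-5],
    [68,-36,-10],
    [102,-54,-19],
    [136,-72,-19],
    [170,-90,-19],
    [210,-110,-19],
    [250,-131,-19],
    [250,-131,-19],
  ],
  spin=[0,0,0,0,0,0,0,0],
  gripper=[0,0,0,0,0,0,0,0],
)

```text
time: 2.78
tcp_pos: [0.4241, -0.0622, 0.2699]
orientation: [-2.209, -2.221, 0.001]
wrist_force: [-0.6, 0.1, -0.1]
finger_gap: 0.0855
```

Run:
```python
from h import *
import pickle
for k in range(4): manip.get_image("wrist")
s=manip.read_state(); c=manip.get_calibration("wrist"); im=manip.get_image("wrist"); pickle.dump((c,im),open("pics/w3.pkl","wb"))
print(s["time"],s["tcp_pos"],s["qd"].round(3),s["wrist_force"])
print(proj([[.4255,-.0088,.153],[.4255,-.0088,.036]],c))
cv2.imwrite("pics/w3.png",im)
```

```text
2.9833 [ 0.43099265 -0.06945681  0.27095988] [-0.03   0.02  -0.024 -0.001  0.002 -0.001] [-1.36875015  0.30558176  0.32086863]
[[310.41984536 114.09804346]
 [312.64756816 111.56764914]]
```

View pics/w3.png

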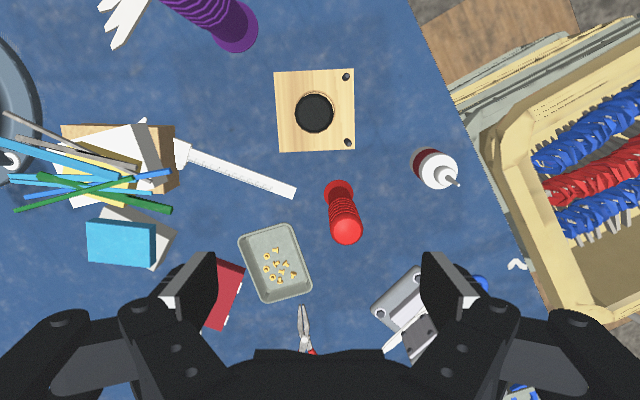

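Run:
```python
from h import *
import pickle
c,im=pickle.load(open("pics/w3.pkl","rb"))
g=im[80:145,280:350].astype(float).max(2)
m=(cv2.GaussianBlur(g,(0,0),.7)<70).astype(np.uint8)
n,l,s,ce=cv2.connectedComponentsWithStats(m);print(s,ce.round(1))
crop(im,265,55,100,110,5,"pics/w3c.png")
```

```text
[[   0    0   70   65 3426]
 [  15   14   38   38 1114]
 [  65   59    5    4   10]] [[34.7 31.7]
 [33.6 32.8]
 [66.5 60.4]]
```

View pics/w3c.png

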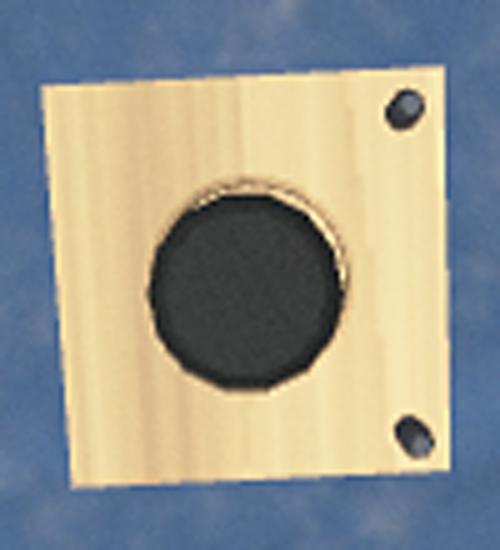

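Run:
```python
from h import *
import pickle
c,im=pickle.load(open("pics/w3.pkl","rb"))
print(onz((313.6,112.8),c,.15), c["world_from_camera"][:3,3])
print("block corners z=.036",[onz((265+x/5-.5,55+y/5-.5),c,.036).round(4) for x,y in [(42,86),(444,67),(450,470),(73,488)]])
```

```text
[ 0.42784298 -0.00791525  0.15      ] [ 0.43090014 -0.00287521  0.41422589]
block corners z=.036 [array([0.384 , 0.0317, 0.036 ]), array([0.4682, 0.0355, 0.036 ]), array([ 0.4718, -0.0485,  0.036 ]), array([ 0.388 , -0.0525,  0.036 ])]
```

Call:
step_arm(
  offset=[
    [30,-2,0],
    [61,-4,20],
    [61,-4,50],
    [61,-4,80],
    [61,-4,110],
    [61,-4,140],
    [61,-4,165],
    [61,-4,172],
  ],
  spin=[0,0,0,0,0,0,0,0],
  gripper=[0,0,0,0,0,0,0,0],
)

```text
time: 3.7
tcp_pos: [0.4271, -0.0099, 0.0955]
orientation: [-2.221, -2.217, 0.002]
wrist_force: [0.1, 0.3, 0.8]
finger_gap: 0.0852
```

Call:
step_arm(
  offset=[
    [0,0,0],
    [0,0,0],
  ],
  spin=[0,0],
  gripper=[0,0],
)

```text
time: 3.87
tcp_pos: [0.428, -0.0108, 0.0951]
orientation: [-2.222, -2.216, 0.003]
wrist_force: [0.6, -0.1, 0.4]
finger_gap: 0.0855
```

Call:
step_arm(
  offset=[
    [2.5,0,0],
    [2.5,0,0],
    [2.5,0,0],
    [2.5,0,0],
    [2.5,0,0],
    [2.5,0,0],
    [2.5,0,0],
    [2.5,0,0],
  ],
  spin=[0,0,0,0,0,0,0,0],
  gripper=[0,0.4,0.6,0.8,0.9,0.9,0.9,0.9],
  force=80,
)

```text
time: 4.53
tcp_pos: [0.4281, -0.0083, 0.0958]
orientation: [-2.222, -2.216, 0.002]
wrist_force: [-0.4, 0.2, 6.6]
finger_gap: 0.0284
```

Call:
step_arm(
  offset=[
    [0,0,-10],
    [0,0,-25],
    [0,0,-50],
    [0,0,-80],
    [0,0,-110],
    [0,0,-140],
    [0,0,-170],
    [0,0,-195],
  ],
  spin=[0,0,0,0,0,0,0,0],
  gripper=[0.9,0.9,0.9,0.9,0.9,0.9,0.9,0.9],
)

```text
time: 5.2
tcp_pos: [0.4284, -0.0083, 0.2929]
orientation: [-2.223, -2.217, 0.001]
wrist_force: [0.9, -0.6, -1.8]
finger_gap: 0.0285
```

Call:
step_arm(
  offset=[
    [-37,14,0],
    [-74,28,0],
    [-111,42,0],
    [-148,56,0],
    [-185,70,0],
    [-222,85,0],
    [-260,100,0],
    [-290,111,0],
  ],
  spin=[6,12,18,24,30,36,42,46],
  gripper=[0.9,0.9,0.9,0.9,0.9,0.9,0.9,0.9],
)

```text
time: 5.87
tcp_pos: [0.539, -0.3014, 0.2918]
orientation: [-2.917, -1.164, 0.003]
wrist_force: [1.5, 0.4, -1.6]
finger_gap: 0.0284
```

```bash
cat > st.py <<'E'
from h import *
from scipy.spatial.transform import Rotation as R
def st():
    s=manip.read_state(); M=R.from_rotvec(s["orientation"]).as_matrix()
    print("t",round(s["time"],2),"tcp",s["tcp_pos"].round(4),"F",s["wrist_force"].round(1),"T",s["ft_torque"].round(2),"gap",round(s["finger_gap"],4),"tx az",round(np.degrees(np.arctan2(M[1,0],M[0,0])),1),"tilt",M[:2,2].round(4)); return s,M
E
python3 - <<'E'
from st import *
s,M=st()
d=np.array([.5453,-.3138,s["tcp_pos"][2]])-s["tcp_pos"]; print("tool off mm",(M.T@d*1000).round(1))
E
```

```text
t 5.87 tcp [ 0.539  -0.3014  0.2918] F [ 1.5  0.4 -1.6] T [-0.01 -0.02 -0.02] gap 0.0284 tx az 43.5 tilt [-0.0021  0.0004]
tool off mm [-4.  13.3 -0. ]
```

Call:
step_arm(
  offset=[
    [-4,13.3,5],
    [-4,13.3,10],
    [-4,13.3,10],
    [-4,13.3,10],
  ],
  spin=[0,0,0,0],
  gripper=[0.9,0.9,0.9,0.9],
)

```text
time: 6.2
tcp_pos: [0.5442, -0.3122, 0.2806]
orientation: [-2.913, -1.164, 0.005]
wrist_force: [0.2, 0.5, -1.4]
finger_gap: 0.0286
```

Run:
```python
from st import *
s,M=st()
a=manip.get_image("scene");b=manip.get_image("side"); st()
cv2.imwrite("pics/scene2.png",a);cv2.imwrite("pics/side2.png",b)
crop(a,400,110,90,130,6,"pics/s2a.png");crop(b,320,180,90,130,6,"pics/s2b.png")
```

```text
t 6.2 tcp [ 0.5442 -0.3122  0.2806] F [ 0.2  0.5 -1.4] T [-0.01 -0.    0.06] gap 0.0286 tx az 43.6 tilt [-0.0049  0.0034]
t 6.3 tcp [ 0.5448 -0.3122  0.2818] F [ 0.8 -0.  -1.1] T [ 0.02 -0.01  0.04] gap 0.0287 tx az 43.6 tilt [-0.003   0.0014]
```

View pics/s2a.png

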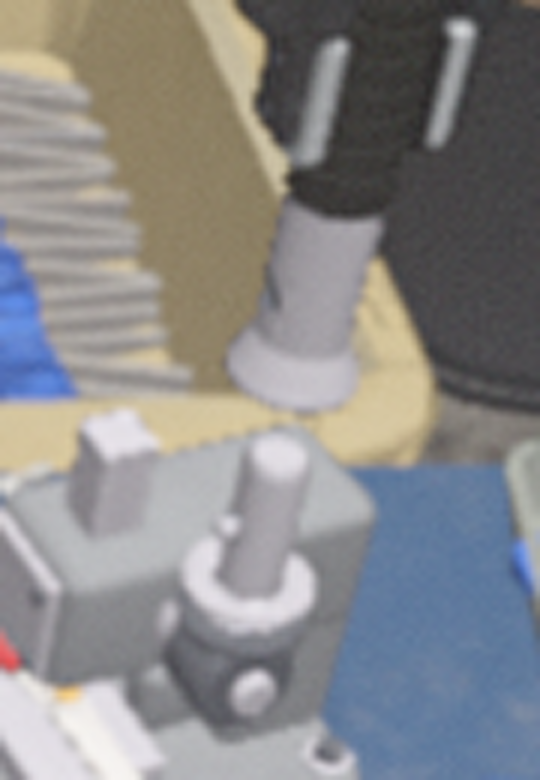

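View pics/s2b.png

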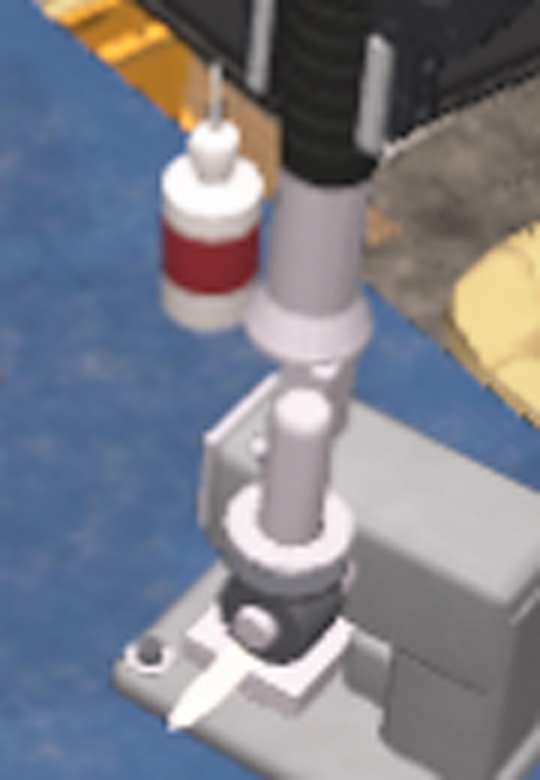

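Run:
```python
from fit import *
c=manip.get_calibration("scene")
p=np.array([.5448,-.3122])
for bias in (0,-.0025):
  q=p+[bias,0]
  uv=proj(circ(q,.0135,.234),c); print("tube at hole z",uv.min(0),uv.max(0), (uv.min(0)-[400,110]+.5)*6,(uv.max(0)-[400,110]+.5)*6)
  bl=proj(circ(q,.0185,.204),c); print("mouth",(bl.min(0)-[400,110]+.5)*6,(bl.max(0)-[400,110]+.5)*6)
  for a in range(115,160,5):
    th_=np.radians(a); n=np.array([np.cos(th_),np.sin(th_),0]); t=np.array([-np.sin(th_),np.cos(th_),0])
    P=[np.r_[q,.234]+.0135*n+ .0055*(np.cos(k)*t+np.sin(k)*np.array([0,0,1])) for k in np.linspace(0,6.28,24)]
    u=(proj(P,c)-[400,110]+.5)*6; ctr=(proj(np.r_[q,.234]+.0135*n,c)-[400,110]+.5)*6
    print(a,ctr.round(0),u.min(0).round(0),u.max(0).round(0))
im=cv2.imread("pics/scene2.png"); crop(im,432,140,40,45,14,"pics/s2z.png")
```

```text
tube at hole z [444.1372763  151.58511974] [460.72721328 161.61399549] [267.82365781 252.51071843] [367.36327971 312.68397296]
mouth [230.22092169 327.58112055] [363.43027646 411.03691804]
115 [[268. 280.]] [264. 260.] [273. 300.]
120 [[269. 282.]] [263. 262.] [275. 303.]
125 [[270. 285.]] [263. 265.] [278. 305.]
130 [[272. 288.]] [263. 267.] [281. 308.]
135 [[274. 290.]] [263. 270.] [284. 310.]
140 [[276. 293.]] [264. 273.] [288. 313.]
145 [[279. 295.]] [266. 275.] [292. 315.]
150 [[281. 298.]] [267. 278.] [296. 317.]
155 [[285. 300.]] [269. 281.] [300. 319.]
tube at hole z [443.69686422 152.37361063] [460.3220342  162.44437844] [265.18118535 257.24166377] [364.93220521 317.66627066]
mouth [227.55214138 332.34187125] [361.03562027 416.13614796]
115 [[266. 285.]] [261. 264.] [270. 305.]
120 [[267. 287.]] [261. 267.] [272. 308.]
125 [[268. 290.]] [260. 270.] [275. 310.]
130 [[269. 293.]] [260. 272.] [278. 313.]
135 [[271. 295.]] [261. 275.] [282. 315.]
140 [[273. 298.]] [262. 278.] [285. 318.]
145 [[276. 300.]] [263. 280.] [289. 320.]
150 [[279. 302.]] [264. 283.] [294. 322.]
155 [[282. 305.]] [266. 286.] [298. 324.]
```

View pics/s2z.png

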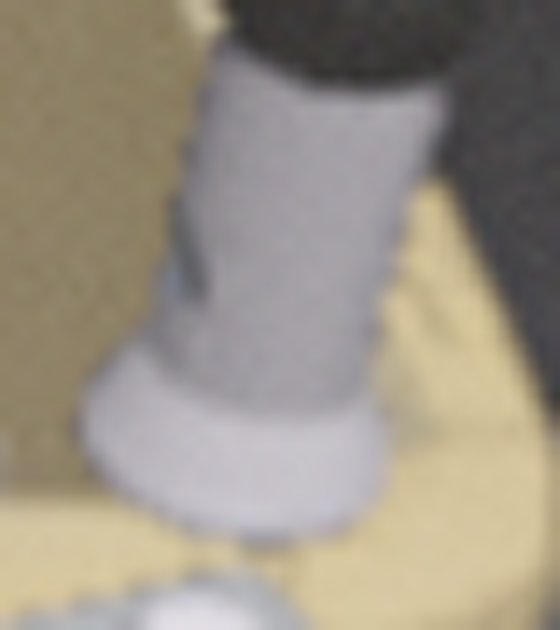

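Run:
```python
from fit import *
from scipy.optimize import least_squares
cal={k:manip.get_calibration(k) for k in ("scene","side")}
im={"scene":cv2.imread("pics/scene2.png"),"side":cv2.imread("pics/side2.png")}
crop(im["side"],355,225,32,60,12,"pics/s2y.png")
def solve(obs,zs,r,x0):
    def f(p):
        o=[]
        for cam,(l,rt) in obs.items():
            uv=np.vstack([proj(circ(p,r,z),cal[cam]) for z in zs]); o+= [uv[:,0].min()-l,uv[:,0].max()-rt]
        return o
    s=least_squares(f,x0); return s.x.round(4),np.round(s.fun,1)
print("mouth",solve({"scene":(437.4,459.0),"side":(360.4,381.4)},(.204,.207),.0185,[.545,-.312]))
print("ring",solve({"scene":(430.0,452.2),"side":(357.2,378.5)},(.121,.124),.0195,[.545,-.312]))
```

```text
mouth (array([ 0.542 , -0.3114]), array([-0.5,  0.5, -0.3,  0.3]))
ring (array([ 0.543 , -0.3144]), array([-0.1,  0.1, -0.1,  0.1]))
```

View pics/s2y.png

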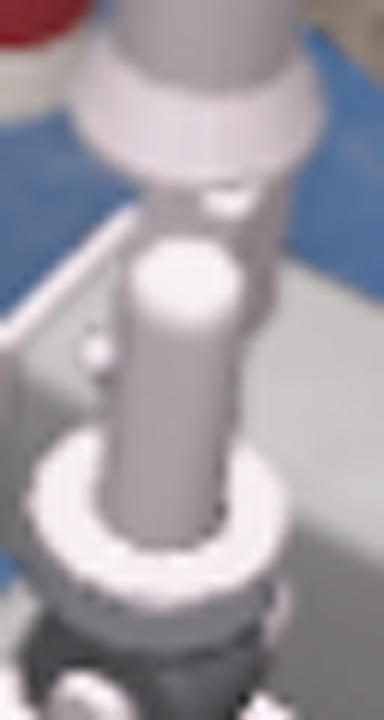

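Call:
step_arm(
  offset=[
    [-1,2.6,0],
    [-1,2.6,6],
    [-1,2.6,14],
    [-1,2.6,22],
    [-1,2.6,25],
    [-1,2.6,25],
  ],
  spin=[-2.5,-2.5,-2.5,-2.5,-2.5,-2.5],
  gripper=[0.9,0.9,0.9,0.9,0.9,0.9],
)

```text
time: 6.8
tcp_pos: [0.545, -0.3138, 0.255]
orientation: [-2.886, -1.228, 0.006]
wrist_force: [-0.5, -0.4, -0.4]
finger_gap: 0.028
```

Run:
```python
from st import *
s,M=st()
a=manip.get_image("scene");b=manip.get_image("side"); st()
cv2.imwrite("pics/scene3.png",a);cv2.imwrite("pics/side3.png",b)
crop(a,425,145,45,80,8,"pics/s3a.png");crop(b,350,210,45,80,8,"pics/s3b.png")
A=cv2.imread("pics/s3a.png");B=cv2.imread("pics/s3b.png");cv2.imwrite("pics/s3.png",np.hstack([A,B])[:600])
```

```text
t 6.8 tcp [ 0.545  -0.3138  0.255 ] F [-0.5 -0.4 -0.4] T [-0.   -0.05  0.03] gap 0.028 tx az 46.1 tilt [-0.0057  0.0037]
t 6.9 tcp [ 0.5457 -0.3145  0.2564] F [ 0.3  0.9 -0.4] T [ 0.01  0.04 -0.04] gap 0.0282 tx az 46.1 tilt [-0.0035  0.0019]
```

View pics/s3.png

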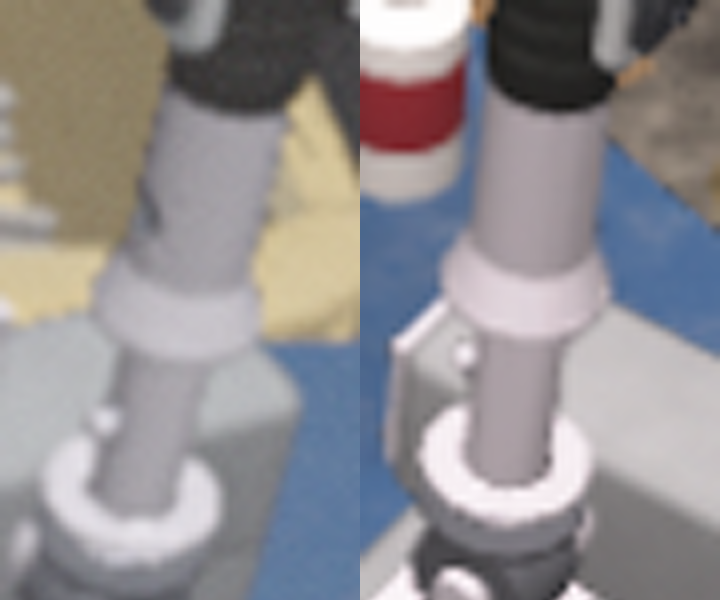

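Call:
step_arm(
  offset=[
    [0,0,4],
    [0,0,8],
    [0,0,12],
    [0,0,15],
    [0,0,15],
  ],
  spin=[0,0,0,0,0],
  gripper=[0.9,0.9,0.9,0.9,0.9],
)

```text
time: 7.32
tcp_pos: [0.5452, -0.3142, 0.2404]
orientation: [-2.886, -1.228, 0.005]
wrist_force: [0.5, 0.7, -1.4]
finger_gap: 0.0284
```

Call:
step_arm(
  offset=[
    [0,0,3],
    [0,0,6],
    [0,0,8],
    [0,0,8],
  ],
  spin=[0,0,0,0],
  gripper=[0.9,0.9,0.9,0.9],
)

```text
time: 7.65
tcp_pos: [0.5449, -0.3139, 0.2317]
orientation: [-2.885, -1.228, 0.006]
wrist_force: [-0.1, -0.7, -1.5]
finger_gap: 0.0283
```

Call:
step_arm(
  offset=[
    [0,0,2],
    [0,0,4],
    [0,0,5],
    [0,0,5],
  ],
  spin=[0,0,0,0],
  gripper=[0.9,0.9,0.9,0.9],
)

```text
time: 7.98
tcp_pos: [0.5448, -0.3139, 0.2264]
orientation: [-2.885, -1.227, 0.006]
wrist_force: [0.0, 0.5, -2.3]
finger_gap: 0.0282
```

Run:
```python
from st import *
s,M=st(); print((M.T@s["wrist_force"]).round(1))
```

```text
t 7.98 tcp [ 0.5448 -0.3139  0.2264] F [ 0.   0.5 -2.3] T [-0.06 -0.09  0.  ] gap 0.0282 tx az 46.1 tilt [-0.0059  0.0041]
[ 0.4 -0.3  2.3]
```

Call:
step_arm(
  offset=[
    [0,0,2],
    [0,0,4],
    [0,0,6],
    [0,0,6],
  ],
  spin=[0,0,0,0],
  gripper=[0.9,0.9,0.9,0.9],
)

```text
time: 8.32
tcp_pos: [0.5447, -0.3135, 0.2203]
orientation: [-2.885, -1.227, 0.006]
wrist_force: [-0.0, 0.1, -0.4]
finger_gap: 0.0286
```

Call:
step_arm(
  offset=[
    [0,0,2],
    [0,0,4],
    [0,0,6],
    [0,0,6],
  ],
  spin=[0,0,0,0],
  gripper=[0.9,0.9,0.9,0.9],
)

```text
time: 8.65
tcp_pos: [0.5448, -0.3135, 0.2143]
orientation: [-2.885, -1.227, 0.005]
wrist_force: [-0.4, -0.7, 2.1]
finger_gap: 0.0285
```

Run:
```python
from st import *
s,M=st(); print((M.T@s["wrist_force"]).round(1))
```

```text
t 8.65 tcp [ 0.5448 -0.3135  0.2143] F [-0.4 -0.7  2.1] T [0.27 0.08 0.02] gap 0.0285 tx az 46.1 tilt [-0.0058  0.0047]
[-0.8  0.2 -2.1]
```

Call:
step_arm(
  offset=[
    [0,0,2],
    [0,0,4],
    [0,0,6],
    [0,0,8],
    [0,0,8],
  ],
  spin=[0,0,0,0,0],
  gripper=[0.9,0.9,0.9,0.9,0.9],
)

```text
time: 9.07
tcp_pos: [0.5447, -0.3134, 0.2056]
orientation: [-2.885, -1.227, 0.005]
wrist_force: [0.2, 1.3, 0.0]
finger_gap: 0.0284
```

Run:
```python
from st import *
s,M=st(); print((M.T@s["wrist_force"]).round(1))
```

```text
t 9.07 tcp [ 0.5447 -0.3134  0.2056] F [0.2 1.3 0. ] T [ 0.09 -0.06 -0.04] gap 0.0284 tx az 46.1 tilt [-0.0058  0.0048]
[ 1.1 -0.7 -0. ]
```

Call:
step_arm(
  offset=[
    [0,0,1],
    [0,0,2],
    [0,0,3],
    [0,0,4],
    [0,0,4],
  ],
  spin=[0,0,0,0,0],
  gripper=[0.9,0.9,0.9,0.9,0.9],
)

```text
time: 9.48
tcp_pos: [0.5448, -0.3134, 0.2021]
orientation: [-2.885, -1.227, 0.005]
wrist_force: [-0.1, 1.8, 4.5]
finger_gap: 0.0283
```

Call:
step_arm(
  offset=[
    [0,0,1],
    [0,0,2],
    [0,0,2],
    [0,0,2],
  ],
  spin=[0,0,0,0],
  gripper=[0.9,0.9,0.9,0.9],
)

```text
time: 9.82
tcp_pos: [0.5448, -0.3134, 0.2012]
orientation: [-2.886, -1.228, 0.005]
wrist_force: [-1.9, 1.7, 6.7]
finger_gap: 0.028
```

Run:
```python
from st import *
s,M=st(); print((M.T@s["wrist_force"]).round(1))
a=manip.get_image("scene");b=manip.get_image("side")
A=cv2.resize(a[145:225,415:460],None,fx=7,fy=7,interpolation=2);B=cv2.resize(b[210:290,345:390],None,fx=7,fy=7,interpolation=2);cv2.imwrite("pics/s4.png",np.hstack([A,B]))
```

```text
t 9.82 tcp [ 0.5448 -0.3134  0.2012] F [-1.9  1.7  6.7] T [ 0.42  0.3  -0.06] gap 0.028 tx az 46.1 tilt [-0.0051  0.0041]
[-0.1 -2.5 -6.7]
```

View pics/s4.png

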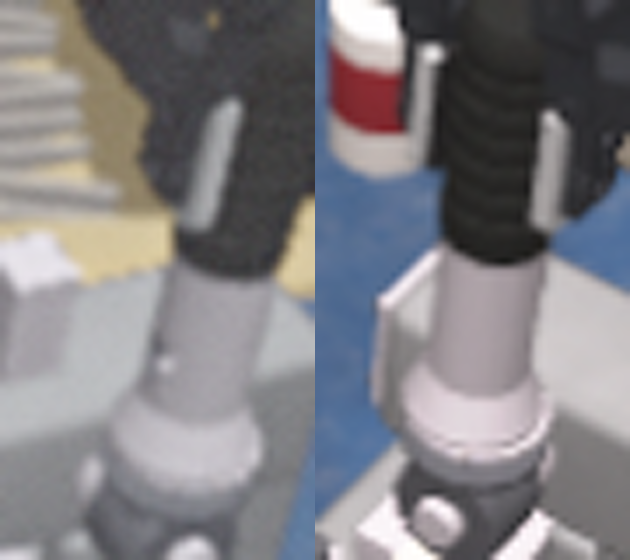

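Call:
step_arm(
  offset=[
    [0,0,1],
    [0,0,2],
    [0,0,2],
  ],
  spin=[-1.5,-3,-3],
  gripper=[0.9,0.9,0.9],
)

```text
time: 10.17
tcp_pos: [0.5448, -0.3135, 0.2006]
orientation: [-2.852, -1.304, 0.004]
wrist_force: [-2.1, 2.7, 8.1]
finger_gap: 0.0284
```

Call:
step_arm(
  offset=[
    [0,0,1],
    [0,0,2],
    [0,0,2],
  ],
  spin=[0,0,0],
  gripper=[0.9,0.9,0.9],
)

```text
time: 10.42
tcp_pos: [0.5448, -0.3134, 0.2001]
orientation: [-2.853, -1.305, 0.004]
wrist_force: [-2.6, 1.9, 9.8]
finger_gap: 0.0285
```

Call:
step_arm(
  offset=[
    [0,0,2],
    [0,0,3],
    [0,0,3],
    [0,0,3],
  ],
  spin=[0,0,0,0],
  gripper=[0.9,0.9,0.9,0.9],
)

```text
time: 10.75
tcp_pos: [0.5448, -0.3134, 0.199]
orientation: [-2.854, -1.306, 0.004]
wrist_force: [-2.8, 3.0, 11.0]
finger_gap: 0.0287
```

Call:
step_arm(
  offset=[
    [0,0,2],
    [0,0,3],
    [0,0,3],
    [0,0,3],
  ],
  spin=[0,0,0,0],
  gripper=[0.9,0.9,0.9,0.9],
)

```text
time: 11.08
tcp_pos: [0.5448, -0.3134, 0.1982]
orientation: [-2.854, -1.306, 0.003]
wrist_force: [-3.5, 2.4, 11.8]
finger_gap: 0.0286
```

Call:
step_arm(
  offset=[
    [0,0,2],
    [0,0,3],
    [0,0,4],
    [0,0,4],
  ],
  spin=[0,0,0,0],
  gripper=[0.9,0.9,0.9,0.9],
)

```text
time: 11.42
tcp_pos: [0.5448, -0.3134, 0.1973]
orientation: [-2.855, -1.307, 0.003]
wrist_force: [-3.7, 3.0, 16.6]
finger_gap: 0.0282
```

Run:
```python
from st import *
s,M=st(); print((M.T@s["wrist_force"]).round(1))
a=manip.get_image("scene");b=manip.get_image("side")
A=cv2.resize(a[145:225,415:460],None,fx=7,fy=7,interpolation=2);B=cv2.resize(b[210:290,345:390],None,fx=7,fy=7,interpolation=2);cv2.imwrite("pics/s5.png",np.hstack([A,B]))
```

```text
t 11.42 tcp [ 0.5448 -0.3134  0.1973] F [-3.7  3.  16.6] T [0.87 0.89 0.02] gap 0.0282 tx az 49.2 tilt [-0.0022  0.0006]
[ -0.1  -4.8 -16.6]
```

View pics/s5.png

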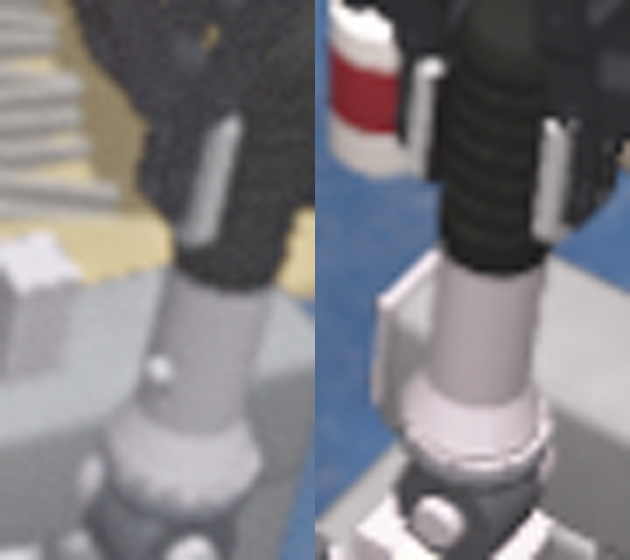

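Call:
step_arm(
  offset=[
    [0,0,3],
    [0,0,3.5],
    [0,0,3.5],
  ],
  spin=[0,0,0],
  gripper=[0.9,0.9,0.9],
)

```text
time: 11.77
tcp_pos: [0.5448, -0.3133, 0.1973]
orientation: [-2.856, -1.308, 0.002]
wrist_force: [-4.3, 3.8, 17.1]
finger_gap: 0.0281
```

Call:
step_arm(
  offset=[
    [0,0,3],
    [0,0,3.5],
    [0,0,3.5],
  ],
  spin=[0,0,0],
  gripper=[0.9,0.9,0.9],
)

```text
time: 12.02
tcp_pos: [0.5447, -0.3133, 0.1972]
orientation: [2.855, 1.308, -0.002]
wrist_force: [-4.5, 3.7, 17.8]
finger_gap: 0.0285
```

Call:
step_arm(
  offset=[
    [0,0,4],
    [0,0,4.5],
    [0,0,4.5],
  ],
  spin=[0,0,0],
  gripper=[0.9,0.9,0.9],
)

```text
time: 12.27
tcp_pos: [0.5447, -0.3132, 0.1965]
orientation: [2.854, 1.308, -0.001]
wrist_force: [-4.0, 4.0, 18.9]
finger_gap: 0.0282
```

Call:
step_arm(
  offset=[
    [0,0,2],
    [0,0,0],
    [0,0,-2],
    [0,0,-2],
  ],
  spin=[0,0,0,0],
  gripper=[0.9,0.9,0.9,0.9],
)

```text
time: 12.6
tcp_pos: [0.5445, -0.3131, 0.1988]
orientation: [2.854, 1.308, -0.001]
wrist_force: [-1.0, 2.2, 5.3]
finger_gap: 0.0281
```

Run:
```python
from st import *
s,M=st(); print((M.T@s["wrist_force"]).round(1))
```

```text
t 12.6 tcp [ 0.5445 -0.3131  0.1988] F [-1.   2.2  5.3] T [0.38 0.27 0.03] gap 0.0281 tx az 49.2 tilt [ 0.0001 -0.0025]
[ 1.1 -2.2 -5.3]
```

Call:
step_arm(
  offset=[
    [0,0,-1.5],
    [0,0,-2],
    [0,0,-2],
  ],
  spin=[0,0,0],
  gripper=[0.9,0.9,0.9],
)

```text
time: 12.85
tcp_pos: [0.5444, -0.3131, 0.1993]
orientation: [2.855, 1.308, -0.002]
wrist_force: [1.0, 0.1, -7.5]
finger_gap: 0.0284
```

Run:
```python
from st import *
s,M=st(); print((M.T@s["wrist_force"]).round(1))
a=manip.get_image("scene");b=manip.get_image("side")
A=cv2.resize(a[145:225,415:460],None,fx=7,fy=7,interpolation=2);B=cv2.resize(b[210:290,345:390],None,fx=7,fy=7,interpolation=2);cv2.imwrite("pics/s6.png",np.hstack([A,B]))
```

```text
t 12.85 tcp [ 0.5444 -0.3131  0.1993] F [ 1.   0.1 -7.5] T [-0.09 -0.39  0.02] gap 0.0284 tx az 49.2 tilt [-0.0007 -0.0017]
[0.7 0.7 7.5]
```

View pics/s6.png

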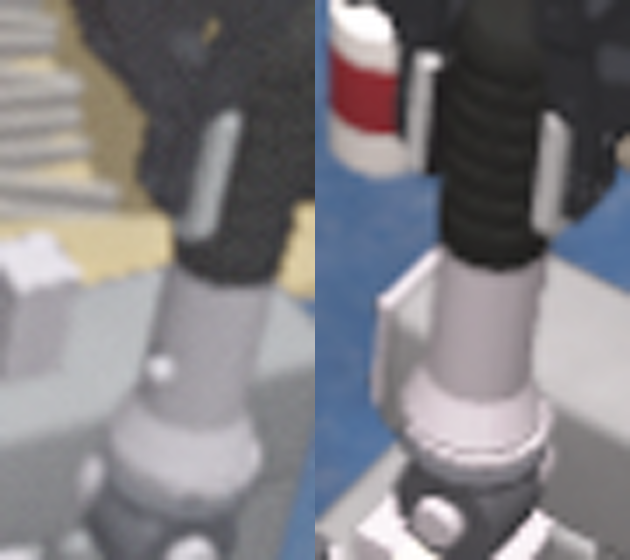

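Call:
step_arm(
  offset=[
    [0,0,1],
    [0,0,1],
    [0,0,1],
    [0,0,1],
    [0,0,1],
    [0,0,1],
    [0,0,1],
    [0,0,1],
  ],
  spin=[0,0,0,0,0,0,0,0],
  gripper=[0.9,0.7,0.5,0.3,0.1,0,0,0],
)

```text
time: 13.62
tcp_pos: [0.5445, -0.3131, 0.1985]
orientation: [2.855, 1.308, -0.002]
wrist_force: [-0.1, -0.0, -0.2]
finger_gap: 0.0853
```

Run:
```python
from st import *
s,M=st(); print((M.T@s["wrist_force"]).round(1))
a=manip.get_image("scene");b=manip.get_image("side")
A=cv2.resize(a[120:225,400:480],None,fx=5,fy=5,interpolation=2);B=cv2.resize(b[185:290,330:410],None,fx=5,fy=5,interpolation=2);cv2.imwrite("pics/s7.png",np.hstack([A,B]))
```

```text
t 13.62 tcp [ 0.5445 -0.3131  0.1985] F [-0.1 -0.  -0.2] T [-0.01  0.09  0.02] gap 0.0853 tx az 49.2 tilt [-0.0006 -0.0019]
[-0.1 -0.1  0.2]
```

View pics/s7.png

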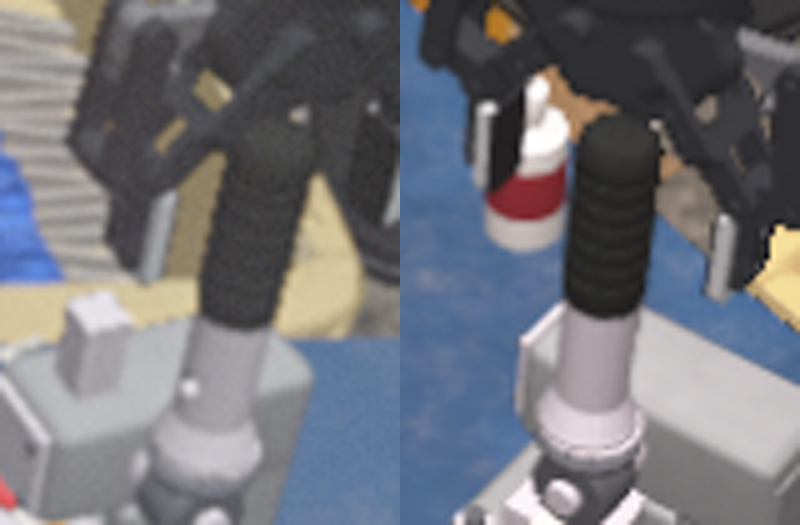

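Call:
step_arm(
  offset=[
    [0,-6,0],
    [0,-12,0],
    [0,-18,0],
    [0,-22,0],
    [0,-26,0],
    [0,-30,0],
    [0,-34,0],
    [0,-34,0],
  ],
  spin=[0,0,0,0,0,0,0,0],
  gripper=[0,0,0,0,0,0,0,0],
)

```text
time: 14.38
tcp_pos: [0.5188, -0.2909, 0.1989]
orientation: [2.854, 1.307, -0.001]
wrist_force: [1.8, -0.4, -0.2]
finger_gap: 0.0855
```

```bash
cat >> st.py <<'E'
def pr():
    s,M=st(); print("tool F",(M.T@s["wrist_force"]).round(1),"disp",(M.T@(s["tcp_pos"]-[.5445,-.3131,.1985])*1000).round(1))
E
python3 -c "
from st import *
pr()"
```

```text
t 14.38 tcp [ 0.5188 -0.2909  0.1989] F [ 1.8 -0.4 -0.2] T [-0.18 -0.28 -0.01] gap 0.0855 tx az 49.2 tilt [ 0.0007 -0.0028]
tool F [0.9 1.6 0.2] disp [  0.1 -34.   -0.5]
```

Call:
step_arm(
  offset=[
    [0,-5,0],
    [0,-10,0],
    [0,-15,0],
    [0,-20,0],
    [0,-24,0],
    [0,-28,0],
    [0,-32,0],
    [0,-32,0],
  ],
  spin=[0,0,0,0,0,0,0,0],
  gripper=[0,0,0,0,0,0,0,0],
)

```text
time: 15.05
tcp_pos: [0.4934, -0.269, 0.1986]
orientation: [2.855, 1.309, -0.003]
wrist_force: [1.0, -1.1, -1.2]
finger_gap: 0.0855
```

```bash
python3 -c "
from st import *
pr()
a=manip.get_image('scene');b=manip.get_image('side')
A=cv2.resize(a[120:225,390:470],None,fx=5,fy=5,interpolation=2);B=cv2.resize(b[185:290,310:390],None,fx=5,fy=5,interpolation=2);cv2.imwrite('pics/s8.png',np.hstack([A,B]))
"
```

```text
t 15.05 tcp [ 0.4934 -0.269   0.1986] F [ 1.  -1.1 -1.2] T [-0.07 -0.24  0.03] gap 0.0855 tx az 49.2 tilt [-0.0012 -0.0016]
tool F [-0.2  1.5  1.2] disp [  0.  -67.4  -0.1]
```

View pics/s8.png

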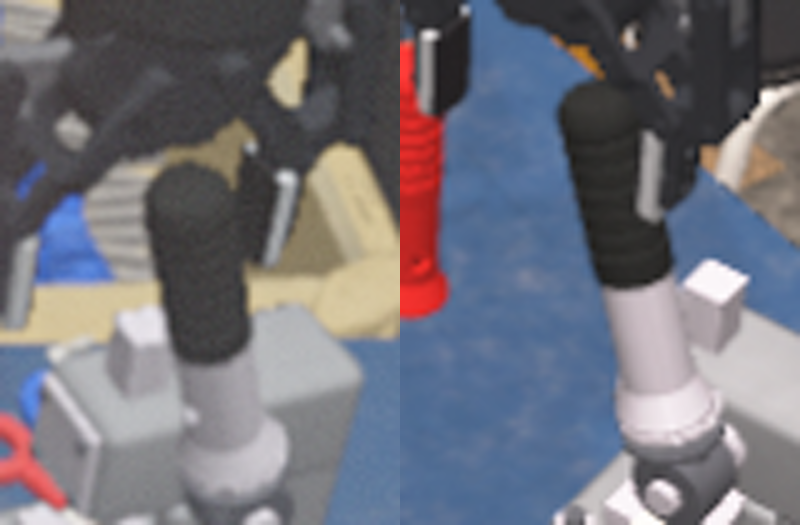

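Call:
step_arm(
  offset=[
    [0,-2,0],
    [0,-4,0],
    [0,-6,0],
    [0,-8,0],
    [0,-10,0],
    [0,-12,0],
    [0,-12,0],
  ],
  spin=[0,0,0,0,0,0,0],
  gripper=[0,0,0,0,0,0,0],
)

```text
time: 15.73
tcp_pos: [0.4855, -0.2623, 0.1991]
orientation: [2.853, 1.307, -0.0]
wrist_force: [3.3, -2.1, -1.3]
finger_gap: 0.0856
```

```bash
python3 -c "
from st import *
pr()"
```

```text
t 15.73 tcp [ 0.4855 -0.2623  0.1991] F [ 3.3 -2.1 -1.3] T [-0.43 -0.49  0.04] gap 0.0856 tx az 49.2 tilt [ 0.0014 -0.0037]
tool F [0.6 3.9 1.3] disp [ -0.1 -77.9  -0.9]
```

Call:
step_arm(
  offset=[
    [0,-1,0],
    [0,-2,0],
    [0,-3,0],
    [0,-4,0],
    [0,-4,0],
  ],
  spin=[0,0,0,0,0],
  gripper=[0,0,0,0,0],
)

```text
time: 16.15
tcp_pos: [0.4824, -0.2596, 0.1991]
orientation: [2.852, 1.307, -0.0]
wrist_force: [3.4, -2.8, -1.8]
finger_gap: 0.0854
```

```bash
python3 -c "
from st import *
pr()"
```

```text
t 16.15 tcp [ 0.4824 -0.2596  0.1991] F [ 3.4 -2.8 -1.8] T [-0.4  -0.55  0.03] gap 0.0854 tx az 49.2 tilt [ 0.0014 -0.0037]
tool F [0.1 4.4 1.8] disp [ -0.1 -82.   -0.9]
```

Call:
step_arm(
  offset=[
    [0,-1,0],
    [0,-2,0],
    [0,-3,0],
    [0,-4,0],
    [0,-4,0],
  ],
  spin=[0,0,0,0,0],
  gripper=[0,0,0,0,0],
)

```text
time: 16.57
tcp_pos: [0.4792, -0.2568, 0.1991]
orientation: [2.853, 1.307, -0.001]
wrist_force: [3.4, -3.1, -0.2]
finger_gap: 0.0858
```

Call:
step_arm(
  offset=[
    [0,-1,0],
    [0,-2,0],
    [0,-2,0],
  ],
  spin=[0,0,0],
  gripper=[0,0,0],
)

```text
time: 16.82
tcp_pos: [0.4775, -0.2553, 0.1991]
orientation: [2.853, 1.307, -0.001]
wrist_force: [4.4, -1.9, -0.7]
finger_gap: 0.0854
```

```bash
python3 -c "
from st import *
pr()"
```

```text
t 16.82 tcp [ 0.4775 -0.2553  0.1991] F [ 4.4 -1.9 -0.7] T [-0.41 -0.55  0.01] gap 0.0854 tx az 49.2 tilt [ 0.0009 -0.0033]
tool F [1.4 4.5 0.7] disp [ -0.  -88.5  -0.9]
```

Call:
step_arm(
  offset=[
    [0,-1,0],
    [0,-2,0],
    [0,-2,0],
  ],
  spin=[0,0,0],
  gripper=[0,0,0],
)

```text
time: 17.07
tcp_pos: [0.4758, -0.2538, 0.1991]
orientation: [2.853, 1.308, -0.001]
wrist_force: [3.7, -3.6, -0.8]
finger_gap: 0.0853
```

```bash
python3 -c "
from st import *
pr()"
```

```text
t 17.07 tcp [ 0.4758 -0.2538  0.1991] F [ 3.7 -3.6 -0.8] T [-0.44 -0.54 -0.03] gap 0.0853 tx az 49.2 tilt [ 0.0006 -0.0031]
tool F [-0.3  5.2  0.8] disp [  0.  -90.7  -0.8]
```

Call:
step_arm(
  offset=[
    [0,-1,0],
    [0,-1.5,0],
    [0,-1.5,0],
  ],
  spin=[0,0,0],
  gripper=[0,0,0],
)

```text
time: 17.32
tcp_pos: [0.4745, -0.2528, 0.1991]
orientation: [2.853, 1.308, -0.001]
wrist_force: [3.9, -1.7, -1.1]
finger_gap: 0.0857
```

```bash
python3 -c "
from st import *
pr()
a=manip.get_image('scene');b=manip.get_image('side')
A=cv2.resize(a[120:225,390:470],None,fx=5,fy=5,interpolation=2);B=cv2.resize(b[185:290,310:390],None,fx=5,fy=5,interpolation=2);cv2.imwrite('pics/s9.png',np.hstack([A,B]))
cv2.imwrite('pics/side9.png',b)
"
```

```text
t 17.32 tcp [ 0.4745 -0.2528  0.1991] F [ 3.9 -1.7 -1.1] T [-0.41 -0.58  0.03] gap 0.0857 tx az 49.2 tilt [ 0.0005 -0.0031]
tool F [1.3 4.  1.1] disp [ -0.  -92.3  -0.9]
```

View pics/s9.png

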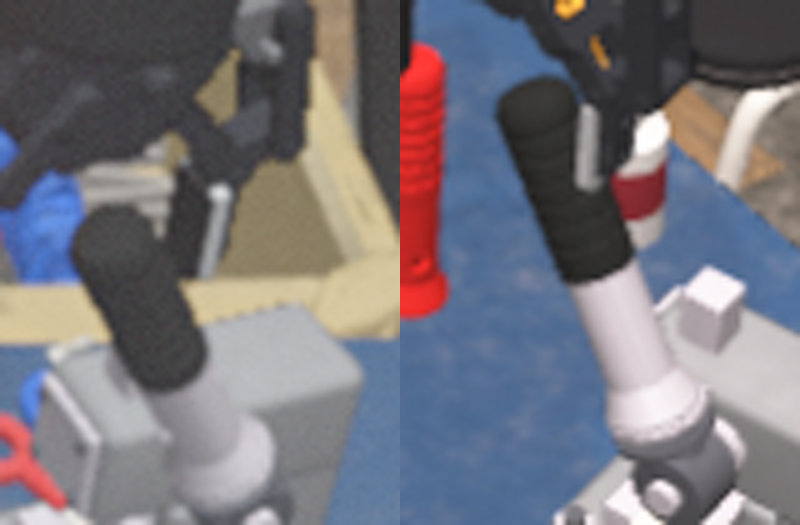

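```bash
python3 -c "
from fit import *
f=np.radians(139); n=np.array([np.cos(f),np.sin(f),0]); z=np.array([0,0,1.])
for cam in ('scene','side'):
  c=manip.get_calibration(cam); off=np.array([390,120] if cam=='scene' else [310,185])
  for th in (.4,.44,.48,.52):
    a=n*np.sin(th)+z*np.cos(th); e1=n*np.cos(th)-z*np.sin(th); e2=np.cross(a,e1)
    S=np.array([.5435,-.314,.089])
    C=lambda L,r:np.array([S+a*L+r*(np.cos(k)*e1+np.sin(k)*e2) for k in np.linspace(0,6.28,40)])
    P=np.vstack([C(.163,.015),C(.092,.015)]); u=(proj(P,c)-off+.5)*5; print(cam,th,u.min(0).round(),u.max(0).round())
"
```

```text
scene 0.4 [106. 181.] [239. 390.]
scene 0.44 [ 89. 190.] [229. 396.]
scene 0.48 [ 72. 201.] [220. 403.]
scene 0.52 [ 55. 211.] [210. 410.]
side 0.4 [124.  76.] [261. 293.]
side 0.44 [110.  76.] [252. 292.]
side 0.48 [96. 76.] [243. 291.]
side 0.52 [83. 77.] [235. 291.]
```

Call:
step_arm(
  offset=[
    [0,-1,0],
    [0,-1.5,0],
    [0,-1.5,0],
  ],
  spin=[0,0,0],
  gripper=[0,0,0],
)

```text
time: 17.67
tcp_pos: [0.4734, -0.2518, 0.1992]
orientation: [2.853, 1.308, -0.001]
wrist_force: [3.8, -3.0, -0.4]
finger_gap: 0.0854
```

```bash
python3 -c "
from st import *
pr()"
```

```text
t 17.67 tcp [ 0.4734 -0.2518  0.1992] F [ 3.8 -3.  -0.4] T [-0.41 -0.58 -0.01] gap 0.0854 tx az 49.2 tilt [ 0.0004 -0.0029]
tool F [0.2 4.8 0.4] disp [ -0.  -93.9  -0.9]
```

Call:
step_arm(
  offset=[
    [0,-1,0],
    [0,-1.5,0],
    [0,-1.5,0],
  ],
  spin=[0,0,0],
  gripper=[0,0,0],
)

```text
time: 17.92
tcp_pos: [0.4722, -0.2509, 0.1991]
orientation: [2.853, 1.308, -0.001]
wrist_force: [3.8, -3.9, -1.1]
finger_gap: 0.0856
```

```bash
python3 -c "
from st import *
pr()"
```

```text
t 17.92 tcp [ 0.4722 -0.2509  0.1991] F [ 3.8 -3.9 -1.1] T [-0.46 -0.59  0.01] gap 0.0856 tx az 49.2 tilt [ 0.0006 -0.0031]
tool F [-0.5  5.4  1.1] disp [ -0.  -95.4  -0.9]
```

Torque creeps up only slightly; hard stop not reached yet.

Call:
step_arm(
  offset=[
    [0,-1,0],
    [0,-1,0],
    [0,-1,0],
  ],
  spin=[0,0,0],
  gripper=[0,0,0],
)

```text
time: 18.17
tcp_pos: [0.4718, -0.2505, 0.1993]
orientation: [2.852, 1.307, -0.0]
wrist_force: [3.9, -3.4, -0.2]
finger_gap: 0.0855
```

```bash
python3 -c "
from st import *
pr()"
```

```text
t 18.17 tcp [ 0.4718 -0.2505  0.1993] F [ 3.9 -3.4 -0.2] T [-0.46 -0.65 -0.01] gap 0.0855 tx az 49.2 tilt [ 0.0014 -0.0038]
tool F [0.  5.1 0.2] disp [ -0.  -95.9  -1.1]
```

Call:
step_arm(
  offset=[
    [0,-1,0],
    [0,-1,0],
    [0,-1,0],
  ],
  spin=[0,0,0],
  gripper=[0,0,0],
)

```text
time: 18.42
tcp_pos: [0.4716, -0.2503, 0.1995]
orientation: [2.851, 1.306, 0.001]
wrist_force: [5.0, -3.3, -1.0]
finger_gap: 0.0852
```

```bash
python3 -c "
from st import *
pr()"
```

```text
t 18.42 tcp [ 0.4716 -0.2503  0.1995] F [ 5.  -3.3 -1. ] T [-0.58 -0.64 -0.05] gap 0.0852 tx az 49.2 tilt [ 0.0028 -0.0049]
tool F [0.8 6.  1.1] disp [ -0.  -96.2  -1.5]
```

Call:
step_arm(
  offset=[
    [0,-1,0],
    [0,-1.5,0],
    [0,-1.5,0],
  ],
  spin=[0,0,0],
  gripper=[0,0,0],
)

```text
time: 18.67
tcp_pos: [0.4711, -0.2499, 0.1998]
orientation: [2.849, 1.305, 0.002]
wrist_force: [3.8, -3.9, -0.0]
finger_gap: 0.0855
```

```bash
python3 -c "
from st import *
pr()"
```

```text
t 18.67 tcp [ 0.4711 -0.2499  0.1998] F [ 3.8 -3.9 -0. ] T [-0.56 -0.73  0.07] gap 0.0855 tx az 49.2 tilt [ 0.0044 -0.0063]
tool F [-0.5  5.4  0.1] disp [ -0.1 -96.8  -2. ]
```

```bash
python3 -c "
from st import *
a=manip.get_image('scene');b=manip.get_image('side')
pr()
A=cv2.resize(a[120:225,390:470],None,fx=5,fy=5,interpolation=2);B=cv2.resize(b[185:290,310:390],None,fx=5,fy=5,interpolation=2);cv2.imwrite('pics/s10.png',np.hstack([A,B]))
"
```

```text
t 18.77 tcp [ 0.4712 -0.25    0.1998] F [ 4.5 -3.2 -0.5] T [-0.55 -0.71 -0.02] gap 0.085 tx az 49.2 tilt [ 0.0045 -0.0063]
tool F [0.5 5.5 0.5] disp [ -0.1 -96.7  -2.1]
```

View pics/s10.png

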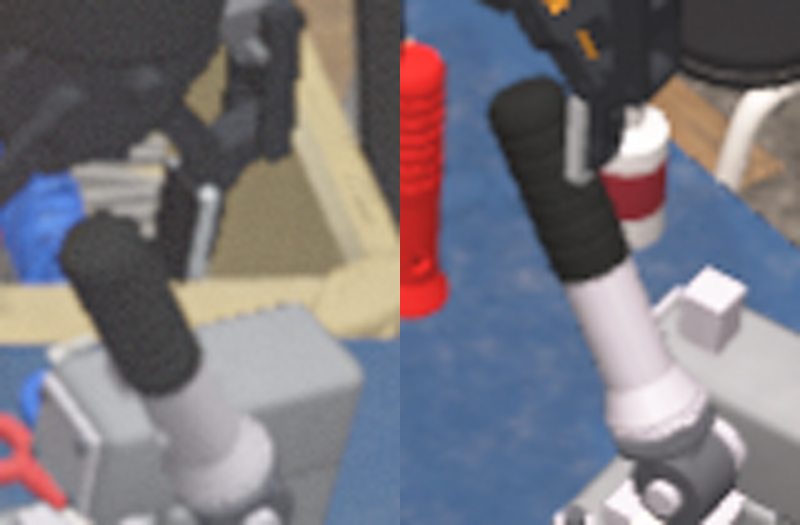

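Call:
step_arm(
  offset=[
    [0,-1.5,0],
    [0,-2.5,0],
    [0,-2.5,0],
    [0,-2.5,0],
  ],
  spin=[0,0,0,0],
  gripper=[0,0,0,0],
)

```text
time: 19.1
tcp_pos: [0.4704, -0.2494, 0.2003]
orientation: [2.846, 1.304, 0.005]
wrist_force: [4.8, -3.9, 0.1]
finger_gap: 0.0851
```

```bash
python3 -c "
from st import *
pr()"
```

```text
t 19.1 tcp [ 0.4704 -0.2494  0.2003] F [ 4.8 -3.9  0.1] T [-0.67 -0.79 -0.05] gap 0.0851 tx az 49.2 tilt [ 0.0073 -0.0087]
tool F [ 0.2  6.2 -0.1] disp [ -0.1 -97.7  -2.9]
```

Call:
step_arm(
  offset=[
    [0,3,0],
    [0,8,0],
    [0,13,0],
    [0,19,0],
    [0,25,0],
    [0,31,0],
    [0,37,0],
    [0,43,0],
  ],
  spin=[0,0,0,0,0,0,0,0],
  gripper=[0,0,0,0,0,0,0,0],
)

```text
time: 19.77
tcp_pos: [0.5034, -0.2778, 0.2006]
orientation: [2.847, 1.304, 0.004]
wrist_force: [1.1, -0.7, 2.4]
finger_gap: 0.0852
```

Call:
step_arm(
  offset=[
    [0,6,0],
    [0,12,0],
    [0,18,0],
    [0,24,0],
    [0,30,0],
    [0,38,0],
    [0,46,0],
    [0,50,0],
  ],
  spin=[0,0,0,0,0,0,0,0],
  gripper=[0,0,0,0,0,0,0,0],
)

```text
time: 20.43
tcp_pos: [0.5422, -0.3113, 0.2011]
orientation: [2.846, 1.304, 0.005]
wrist_force: [-0.2, 0.4, -0.2]
finger_gap: 0.0855
```

```bash
python3 -c "
from st import *
a=manip.get_image('scene');b=manip.get_image('side')
pr()
A=cv2.resize(a[120:225,390:470],None,fx=5,fy=5,interpolation=2);B=cv2.resize(b[185:290,330:410],None,fx=5,fy=5,interpolation=2);cv2.imwrite('pics/s11.png',np.hstack([A,B]))
"
```

```text
t 20.53 tcp [ 0.5418 -0.3111  0.201 ] F [ 0.4 -0.1 -0.5] T [-0.06  0.03  0.01] gap 0.0853 tx az 49.2 tilt [ 0.0072 -0.0086]
tool F [0.1 0.3 0.5] disp [-0.2 -3.3 -2.6]
```

View pics/s11.png

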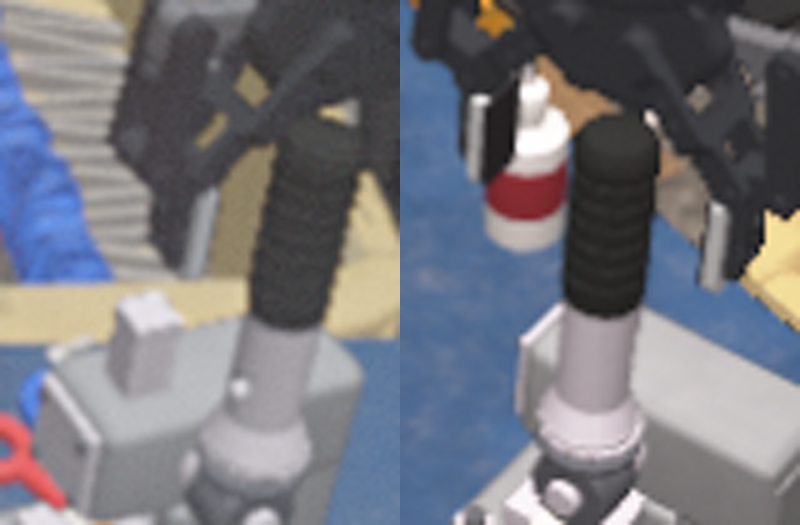

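Call:
step_arm(
  offset=[
    [0,3,-5],
    [0,3,-20],
    [0,3,-40],
    [0,3,-60],
    [0,3,-85],
    [0,3,-110],
    [0,3,-130],
    [0,3,-130],
  ],
  spin=[0,0,0,0,0,0,0,0],
  gripper=[0,0,0,0,0,0,0,0],
)

```text
time: 21.2
tcp_pos: [0.545, -0.3132, 0.3369]
orientation: [2.838, 1.3, 0.012]
wrist_force: [0.4, -0.9, -0.6]
finger_gap: 0.0857
```

```bash
python3 -c "
from st import *
a=manip.get_image('scene');b=manip.get_image('side')
pr()
A=cv2.resize(a[130:260,370:470],None,fx=4,fy=4,interpolation=2);B=cv2.resize(b[185:315,330:430],None,fx=4,fy=4,interpolation=2);cv2.imwrite('pics/s12.png',np.hstack([A,B]))
cv2.imwrite('pics/scene12.png',a)
o=cv2.imread('pics/scene0.png')
cv2.imwrite('pics/riv.png',np.hstack([cv2.resize(x[205:245,395:430],None,fx=11,fy=11,interpolation=2) for x in (o,a)]))
"
```

```text
t 21.3 tcp [ 0.5432 -0.3118  0.3321] F [ 0.5 -0.  -0.8] T [-0.02  0.06 -0.01] gap 0.0853 tx az 49.2 tilt [ 0.0087 -0.0098]
tool F [0.3 0.4 0.8] disp [-1.000e-01 -0.000e+00 -1.336e+02]
```

View pics/s12.png

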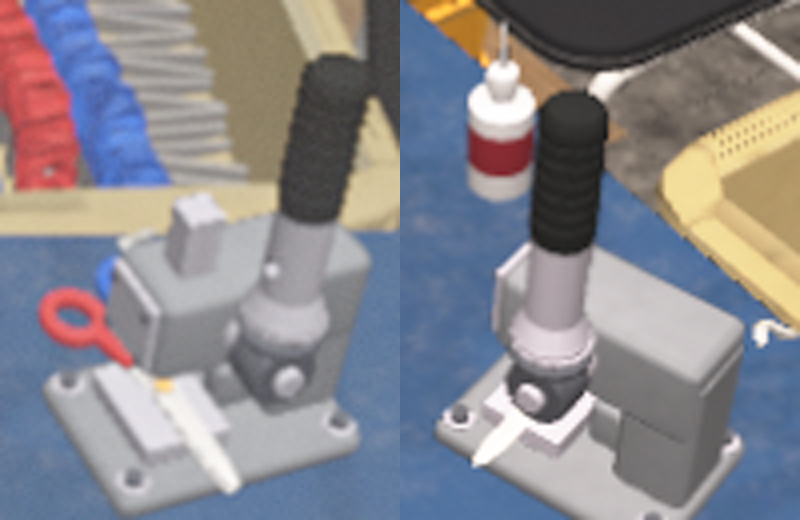

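View pics/riv.png

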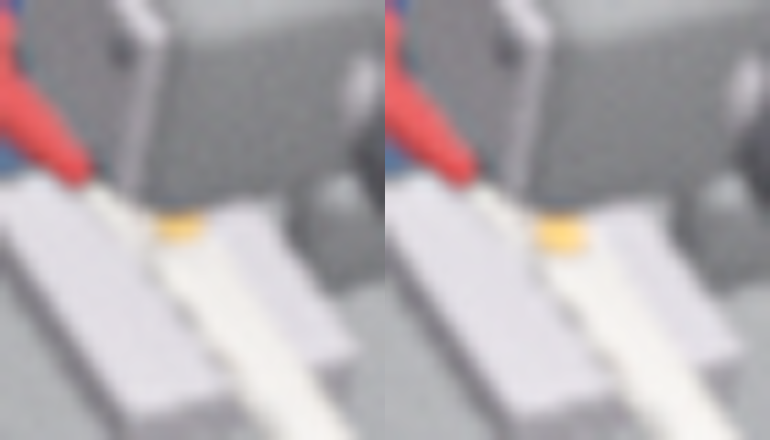

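View pics/scene12.png

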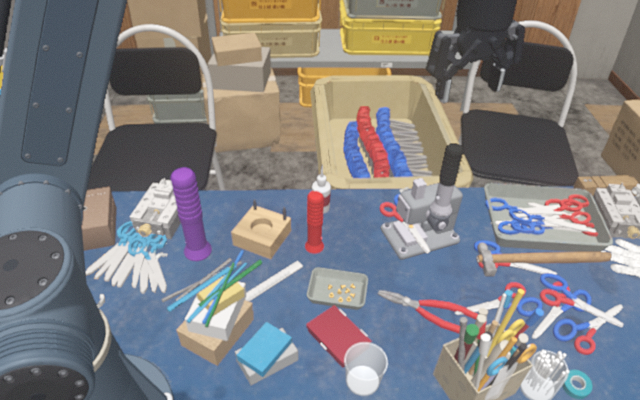

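```bash
python3 -c "
from st import *
st(); print(manip.close_job())"
```

```text
t 21.3 tcp [ 0.5432 -0.3118  0.3321] F [ 0.5 -0.  -0.8] T [-0.02  0.06 -0.01] gap 0.0853 tx az 49.2 tilt [ 0.0087 -0.0098]
the job is handed in; nothing more can be done
None
```

The handle is locked on the stub, the rivet looks pressed home, and I handed the job in at 21.3 s; hand-in gave no verdict.

**What I did:**
- I took the black-gripped handle (not the purple or red look-alike) out of the block, turned its hole to the button, and slid it onto the stub.
- I pressed it down to about 20 N on the sprung ring. A pull of about 6 N did not lift it, so it had locked.
- I then opened the jaws and pushed the handle to the front with one finger until the lever met its hard stop, at about 6–7 N at the finger. I guided the lever back slowly and drew the gripper clear.

**Last checks:**
- **Lock and lever:** the pictures show the handle upright with the button out through its hole.
- **Lever travel:** the camera outline gave about 0.50 rad at the stop.
- **Rivet:** it sits about 1.5 pixels (nearly 3 mm) lower than at the start. That is only a rough picture reading; the firmer sign is that the lever met its hard stop.
- **Surroundings:** the tray and oil can look unmoved in the last picture, and nothing touches the gripper.

**Disagreements:** the wrist camera placed things about 2.5 mm farther in x than the two fixed cameras, so I aligned handle and stub within the same pictures. The hole's direction read 131–139° in different views, and I corrected it with two small turns before it locked.

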